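# Weigh out the cored pots and load the warmer

## Robot

A 6-joint arm with a two-finger parallel gripper is mounted at the origin on the work surface. World frame = base frame: x ahead of the robot, y to its left, z up, the work surface at z = 0. Lengths are in mm, angles in rad, forces in N, time in s.
With the tool pointing down it reaches from about 400 to 825 mm from the base axis. Payload 7 kg.
Tool frame: the origin (TCP) lies midway between the tips of the shut fingers; the grasp point (between the pads) lies 19 mm behind it; z points along the fingers, y is the line along which they close (so a half turn about z gives the same grasp; the last joint's range is limited). The gripper opens to 88 mm and grips with 3 to 60 N. Pads are 19 mm wide; open, the fingers measure 130 mm over their backs; the gripper's body (78 mm by 193 mm) begins 47 mm behind the grasp point.
Start: joints at [-0.868, 0.359, 0.012, 0, -1.224, -0.288], TCP at [272.001, -617.746, 226.561] pointing down, gripper open.
Joint ranges: [-3.07, 3.07], [-1.43, 2.12], [-1.02, 1.25], [-3.03, 1.67], [-3.05, -0], [-3.03, 3.03]. Speed limits (rad/s): [2.39, 2.39, 3.01, 3.14, 3.14, 3.14].

## Interface

Orientations are given as a unit quaternion [w, x, y, z].
In Python, from workcell import monitor, optics, finish_job gives the robot as it stands.
- The arm moves only by the tool step_arm, never from a script. Its argument "moves" is a list of rows, each an object with "fingers": the opening in per cent of the stroke, from 0 (shut) to 100 (fully open); "delta_pos": the shift along the tool's x, y, z in m, a list of three; "rot": the turn, a rotation vector about the tool's x, y, z in rad, a list of three. A call has 1 to 5 rows; each row shifts and turns the commanded pose from where the row before left it, along the tool's axes as they then stand; what a row does not reach is not made up. A row lasts 1/10 s, in which the tool goes at most 50 mm and 8.59 degrees, less where a joint would pass 70% of its speed; a pose out of reach is approached as far as the arm can. A call is refused whole if a number of a shift passes 0.05 or a number of a turn 0.15, either way. A call with a gripper value outside its range is refused whole. The fingers move at their own pace and stop on an object; the grip force is fixed at half the most. Time passes only in rows, so rows that do not move let the fingers close. It gives the time, the measured TCP pose, the force, the opening and the grip force at its end, in the units of the state.
- monitor.read_state(): the state, without advancing time (a new reading comes with each control period).
- optics.read_camera(name): name is "scene" or "top"; returns a dict with "frame" (384x512x3 uint8, red, green, blue), "intrinsics" (3x3 intrinsics, pixels), "k1" (the pictures are not rectified: a ray, as slopes to the right and down, at radius r is drawn at 1 + k1 r^2 times it, then the intrinsics apply), "extrinsics" (4x4, takes a point from world to camera coordinates). Camera axes: x right, y down, z forward; pixel columns grow to the right and rows downward; lengths in mm; the calibration is good to about 2 mm. A picture is of the moment at which its call begins. There is no depth.
- finish_job(): hands the job in; it is judged then, once.
The state is a dict: "clock": time; "q": joint angles; "joint_velocities": joint speeds; "joint_efforts": joint torques, N m; "tcp_pos": TCP position; "orientation": TCP orientation; "contact_force": force on the tool from outside, world axes, zero at the start; "wrist_torque": the same for the moment, N m; "gripper_width": finger opening in mm; "gripper_force": force on a finger pad.
Only numpy, scipy, OpenCV 4.12 (cv2) and the standard library are available. Lean on these libraries where they do the work, as an engineer would, in place of code of your own. Each camera call takes 0.05 s, during which the arm holds its last target. There are 200 camera calls.

## Task

Some of the capped pots on the bench still hold their steel core and are clearly heavier; the others are empty and look just the same. Pull the warming cabinet's carriage fully out and feel by weight which pots hold a core: stand each of those upright in a carriage pocket of its own and put the empty ones in the steel tray. When every pot is sorted, push the loaded carriage fully home and then press the start button all the way down; leave the dish, pen and syringe alone.

Things in the scene. Friction and masses are not known exactly. Their poses are not given: they have to be found in the camera images.
- pot_a_mid (a point): Centre (half-way up, 33 mm above its underside) of a capped, opaque laboratory pot, 66 mm tall, z along its axis. White round body 58 mm in diameter, grey cap 60 mm in diameter over the top 20 mm. Starts upright on the bench. Either empty (about 70 g) or holding a loose steel core (about 310 g altogether); nothing but its weight tells which. May be absent (None).
- pot_b_mid (a point): Centre (half-way up, 33 mm above its underside) of a capped, opaque laboratory pot, 66 mm tall, z along its axis. White round body 58 mm in diameter, grey cap 60 mm in diameter over the top 20 mm. Starts upright on the bench. Either empty (about 70 g) or holding a loose steel core (about 310 g altogether); nothing but its weight tells which. May be absent (None).
- pot_c_mid (a point): Centre (half-way up, 33 mm above its underside) of a capped, opaque laboratory pot, 66 mm tall, z along its axis. White round body 58 mm in diameter, grey cap 60 mm in diameter over the top 20 mm. Starts upright on the bench. Either empty (about 70 g) or holding a loose steel core (about 310 g altogether); nothing but its weight tells which. May be absent (None).
- pot_d_mid (a point): Centre (half-way up, 33 mm above its underside) of a capped, opaque laboratory pot, 66 mm tall, z along its axis. White round body 58 mm in diameter, grey cap 60 mm in diameter over the top 20 mm. Starts upright on the bench. Either empty (about 70 g) or holding a loose steel core (about 310 g altogether); nothing but its weight tells which. May be absent (None).
- pot_e_mid (a point): Centre (half-way up, 33 mm above its underside) of a capped, opaque laboratory pot, 66 mm tall, z along its axis. White round body 58 mm in diameter, grey cap 60 mm in diameter over the top 20 mm. Starts upright on the bench. Either empty (about 70 g) or holding a loose steel core (about 310 g altogether); nothing but its weight tells which. May be absent (None).
- pot_f_mid (a point): Centre (half-way up, 33 mm above its underside) of a capped, opaque laboratory pot, 66 mm tall, z along its axis. White round body 58 mm in diameter, grey cap 60 mm in diameter over the top 20 mm. Starts upright on the bench. Either empty (about 70 g) or holding a loose steel core (about 310 g altogether); nothing but its weight tells which. May be absent (None).
- carrier (a joint): Travel of the warming cabinet's pocket carriage in m: 0 = fully home (inner stop, pockets under the clear roof), 0.125 = fully out (outer stop, pockets open to the sky). Slides with about 1.5 N of friction and stays where it is left; starts nearly home.
- handle (a point): Centre of the carriage's black handle, a level bar 130 mm long (along y), 14 mm wide (x) and 16 mm tall, top 92 mm over the bench, on two posts 112 mm apart; nothing in between below the bar until the carriage floor, top 8 mm over the bench. Its x axis points into the cabinet, so the carriage comes out along -x; it is 130 mm in front of the row of pockets and moves with the carriage.
- pocket_0 (a point): Centre of the floor of the right-hand (-y) pocket on the carriage, axes as the handle's; 14 mm over the bench. Pockets are 68 mm square (pitch 74 mm along y, one row of three), open above, walls 6 mm thick whose tops are 24 mm above the pocket floor. Moves with the carriage.
- pocket_1 (a point): Centre of the floor of the middle pocket on the carriage, axes as the handle's; 14 mm over the bench. Pockets are 68 mm square (pitch 74 mm along y, one row of three), open above, walls 6 mm thick whose tops are 24 mm above the pocket floor. Moves with the carriage.
- pocket_2 (a point): Centre of the floor of the left-hand (+y) pocket on the carriage, axes as the handle's; 14 mm over the bench. Pockets are 68 mm square (pitch 74 mm along y, one row of three), open above, walls 6 mm thick whose tops are 24 mm above the pocket floor. Moves with the carriage.
- start_top (a point): Centre of the top of the push button on the clear roof of the warming cabinet; pressed straight down. The cabinet is a tunnel 256 mm wide (y) and 128 mm deep (x), its roof 98 mm over the bench, its mouth facing the robot; with the carriage fully out the centres of the pockets stand 65 mm in front of the mouth, with it home 60 mm behind the mouth.
- start (a joint): Travel of the push button in m: 0 = up, 0.006 = fully down (about 5 N); springs back up.
- tray_in (a point): Centre of the inner floor (5 mm over the bench) of the open steel return tray, fixed to the bench; inside 250 mm along its x and 95 mm along its y, walls 5 mm thick with tops 28 mm over the bench.
- dish_mid (a point): Bystander: centre of a glass dish, 90 mm across, 16 mm tall. Leave alone.
- pen_mid (a point): Bystander: centre of a blue pen, 135 mm long. Leave alone.
- syringe_mid (a point): Bystander: middle of a syringe about 140 mm long. Leave alone.
There are look-alikes about, which are no part of the job. What is shaped like the part that bears pot_f_mid but purple is not meant.

How it is judged:
By the outcome, as a careful person would: the job done as asked, in the order asked, and still so for the second after the job is handed in, with the robot touching nothing.
Of pot_a, pot_b, pot_c, pot_d, pot_e, pot_f only 4 to 6 are there at a start; the rules pass over those that are not, and their reading is None.
Of core_a, core_b, core_c, core_d, core_e, core_f only 3 to 3 are there at a start; the rules pass over those that are not, and their reading is None.
At some moment in a run one of pot_a, pot_b, pot_c, pot_d, pot_e, pot_f may be knocked a few centimetres aside while the robot is not near it.
Once in a run the grip may slacken for a moment while it holds something.
It also fails if it takes over 210 s, if anything falls off the work surface, if the arm or the gripper's body presses on something with over 40 N, if the wrist force passes 120 N, or if a joint passes its speed limit or range.

## Working session

There is one attempt and no reset: what is moved stays moved. The work goes in short steps, Python scripts to look and compute and a tool call to move; the robot and the scene stay as the last step left them, time stands still between calls to the robot, and variables do not carry over. Pictures are saved under pics/ and viewed, at most 14 in all, crops included, and the job is handed in when it is done.

Besides the shell and the picture viewer there is one more tool, called as name([rows], argument=value, ...), one row to a line, values as JSON. step_arm: Moves the arm, as the interface text tells. Its arguments: {"type":"object","properties":{"moves":{"type":"array","items":{"type":"object","properties":{"fingers":{"type":"number"},"delta_pos":{"type":"array","items":{"type":"number"}},"rot":{"type":"array","items":{"type":"number"}}}}}},"required":["moves"]}

```bash
mkdir -p pics; cat > h.py <<'E'
import numpy as np,cv2
from workcell import monitor,optics,finish_job
def cam(n,save=None):
    d=optics.read_camera(n)
    if save: cv2.imwrite('pics/'+save+'.png',d['frame'][:,:,::-1])
    return d
def proj(d,P):
    P=np.atleast_2d(P).astype(float);E=np.array(d['extrinsics']);K=np.array(d['intrinsics'])
    c=P@E[:3,:3].T+E[:3,3];s=c[:,:2]/c[:,2:];s=s*(1+d['k1']*(s**2).sum(1,keepdims=True))
    return s@K[:2,:2].T+K[:2,2]
def back(d,uv,z):
    uv=np.atleast_2d(uv).astype(float);E=np.array(d['extrinsics']);K=np.array(d['intrinsics'])
    s=(uv-K[:2,2])/[K[0,0],K[1,1]];t=s.copy()
    for _ in range(20): t=s/(1+d['k1']*(t**2).sum(1,keepdims=True))
    r=np.c_[t,np.ones(len(t))]@E[:3,:3];o=-E[:3,:3].T@E[:3,3]
    return o+r*((z-o[2])/r[:,2:])
E
python3 - <<'E'
from h import *
for n in('top','scene'):
    d=cam(n,n+'0');print(n,d['k1'],np.round(d['intrinsics'],1).tolist(),np.round(d['extrinsics'],3).tolist())
print(monitor.read_state())
E
ls pics
```

```text
top 0.0310522568614129 [[364.6, 0.0, 259.1], [0.0, 364.6, 190.9], [0.0, 0.0, 1.0]] [[0.003, -1.0, 0.012, 18.287], [-0.991, -0.005, -0.137, 554.842], [0.137, -0.012, -0.991, 985.015], [0.0, 0.0, 0.0, 1.0]]
scene 0.007968903399921753 [[376.2, 0.0, 255.5], [0.0, 376.2, 197.0], [0.0, 0.0, 1.0]] [[0.563, 0.826, 0.021, -314.275], [0.512, -0.329, -0.793, -219.719], [-0.648, 0.457, -0.609, 1502.826], [0.0, 0.0, 0.0, 1.0]]
{'clock': 0.1, 'q': array([-8.67897312e-01,  3.59318449e-01,  1.11221226e-02, -3.24461506e-04,
       -1.22412179e+00, -2.88064869e-01]), 'joint_velocities': array([-2.72740128e-03,  6.66436099e-05,  1.67907417e-03, -1.06338430e-03,
        2.49991860e-03,  1.55548443e-03]), 'joint_efforts': array([-8.44107090e-04, -5.84161949e+01,  2.93752295e+01,  7.01558232e+00,
        1.01333534e-02, -5.06027800e-05]), 'tcp_pos': array([ 271.81536348, -617.34537557,  225.6991186 ]), 'orientation': array([-2.27577800e-04, -2.05878909e-01,  9.78577167e-01,  7.41912505e-04]), 'contact_force': array([-0.68891513, -0.12508163,  0.21644824]), 'wrist_torque': array([ 0.0092067 ,  0.05497556, -0.01129829]), 'gripper_force': 0.0, 'gripper_width': 87.74613947502804}
scene0.png
top0.png
```

View pics/top0.png

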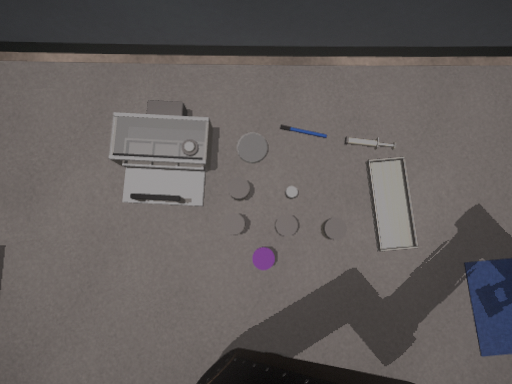

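View pics/scene0.png

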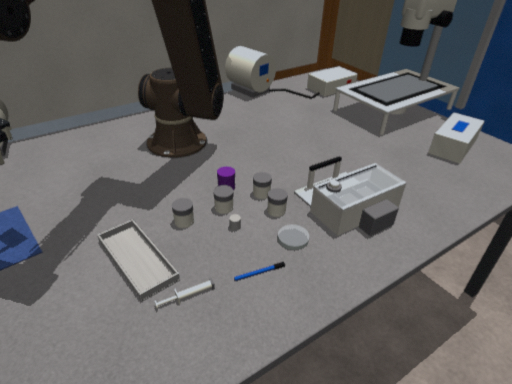

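The pictures show four grey-capped pots at about top-image (240,190), (237,224), (287,226) and (334,229). There is a purple decoy at (264,258), a small white object at (292,192), the tray at (392,204), the cabinet at (160,140) and the handle at (157,197). Next I'll enlarge the top view.

```bash
python3 - <<'E'
from h import *
t=cv2.imread('pics/top0.png');c=t[95:270,100:300]
cv2.imwrite('pics/c1.png',cv2.resize(cv2.convertScaleAbs(c,alpha=1.5),None,fx=4,fy=3.4285,interpolation=cv2.INTER_CUBIC)[:600,:800])
c=t[140:270,215:425]
cv2.imwrite('pics/c2.png',cv2.resize(cv2.convertScaleAbs(c,alpha=1.5),None,fx=3.8,fy=3.8,interpolation=cv2.INTER_CUBIC))
E
```

```text
(no output)
```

View pics/c1.png

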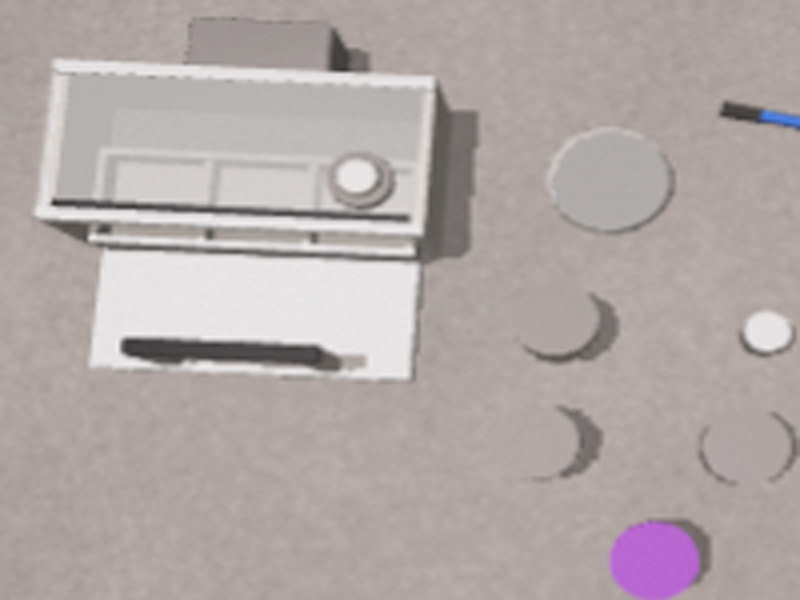

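View pics/c2.png

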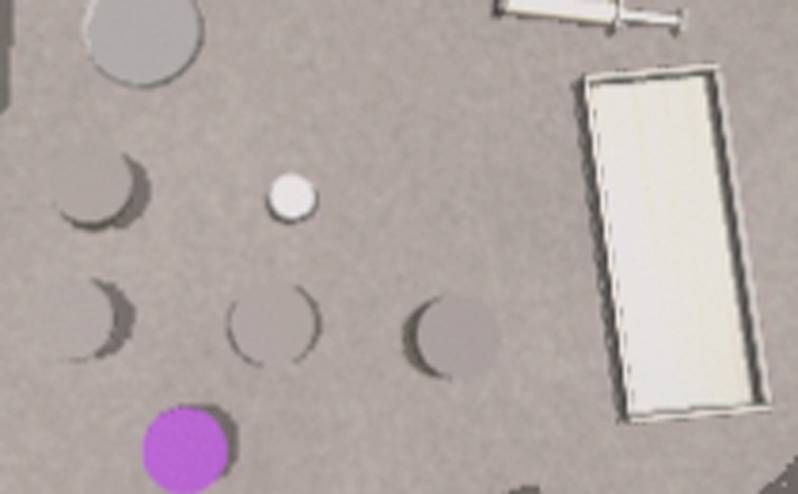

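```bash
cat > fit.py <<'E'
from h import *
d=cam('top');s=cam('scene')
c2=lambda p:np.array(p)/3.8+[215-.37,140-.37]
c1=lambda p:np.array(p)/[4,3.4285]+[100-.37,95-.37]
pots=back(d,c2([(91,184),(70,318),(274,324),(459,337)]),66)
print('pots',pots.round(1))
print('purple',back(d,c2([(186,449)]),66).round(1),'dish',back(d,c1([(611,182)]),16).round(1),'small',back(d,c2([(292,197)]),25).round(1))
roof=back(d,c1([(55,60),(437,77),(428,235),(37,217)]),98);print('roof',roof.round(1))
print('handle',back(d,c1([(121,341),(325,347)]),92).round(1))
print('button',back(d,c1([(357,175)]),110).round(1))
print('floor front',back(d,c1([(90,366),(412,380)]),8).round(1))
tr=back(d,c2([(585,76),(717,66),(770,406),(628,418)]),28);print('tray',tr.round(1),tr.mean(0))
a=np.linspace(0,6.283,60)
ims=[]
for c in(d,s):
    f=cv2.resize(cv2.convertScaleAbs(c['frame'][:,:,::-1].copy(),alpha=1.4),None,fx=4,fy=4,interpolation=cv2.INTER_CUBIC)
    for P in pots:
        for z,r in((66,30),(0,29)):
            q=proj(c,np.c_[P[0]+r*np.cos(a),P[1]+r*np.sin(a),0*a+z])*4+1.5
            cv2.polylines(f,[q.astype(int)],True,(0,255,255) if z else (0,255,0),1)
    ims.append(f)
A=ims[0][680:1000,880:1400];B=ims[1][660:930,660:1180]
cv2.imwrite('pics/ov.png',np.vstack([A,B]))
E
python3 fit.py
```

```text
pots [[ 558.5   76.9   66. ]
 [ 462.5   90.7   66. ]
 [ 458.8  -53.9   66. ]
 [ 450.2 -184.9   66. ]]
purple [[371.5   8.4  66. ]] dish [[684.7  40.3  16. ]] small [[555.4 -71.6  25. ]]
roof [[758.5 413.8  98. ]
 [747.4 157.8  98. ]
 [620.3 161.1  98. ]
 [632.7 418.8  98. ]]
handle [[537.3 361.2  92. ]
 [533.2 227.7  92. ]]
button [[664.5 207.2 110. ]]
floor front [[526.9 410.7   8. ]
 [516.  181.9   8. ]]
tray [[ 648.2 -293.4   28. ]
 [ 656.4 -393.1   28. ]
 [ 402.8 -418.5   28. ]
 [ 393.5 -314.9   28. ]] [ 525.20828554 -354.9604208    28.        ]
```

View pics/ov.png

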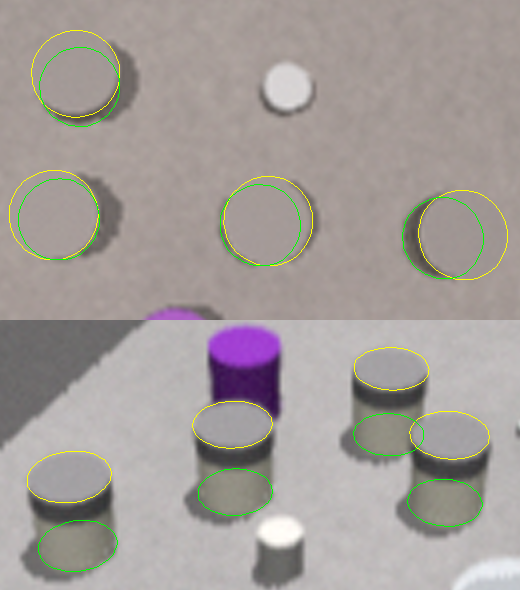

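The overlay matches all four pots to within about 3 mm. With three cores among four pots, exactly one is empty. First I turn the tool so the fingers close along the carriage x axis.

step_arm([
  {"rot": [0,0,-0.138],"fingers": 85},
  {"rot": [0,0,-0.138],"fingers": 85},
  {"rot": [0,0,-0.138],"fingers": 85},
  {"rot": [0,0,-0.138],"fingers": 85},
])

```text
invalid input
```

step_arm([
  {"rot": [0,0,-0.138],"fingers": 85},
  {"rot": [0,0,-0.138],"fingers": 85},
  {"rot": [0,0,-0.138],"fingers": 85},
  {"rot": [0,0,-0.14],"fingers": 85},
])

```text
invalid input
```

```bash
cat > go.py <<'E'
import sys
from h import *
from scipy.spatial.transform import Rotation as R
s=monitor.read_state();o=s['orientation'];r=R.from_quat([*o[1:],o[0]])
M=r.as_matrix();print('t',round(s['clock'],2),'tcp',s['tcp_pos'].round(1),'toolx',M[:,0].round(3),'tooly',M[:,1].round(3),'F',s['contact_force'].round(2),'w',round(s['gripper_width'],1))
cur=s['tcp_pos']
for a in sys.argv[1:]:
    p=np.array([float(v) for v in a.split(',')]);print(a,'-> tool mm',(M.T@(p-cur)).round(1));cur=p
E
python3 go.py 535,294.5,200 535,294.5,62
```

```text
t 0.2 tcp [ 271.9 -617.5  226. ] toolx [-0.915 -0.403  0.   ] tooly [-0.403  0.915  0.001] F [-0.1   0.19 -0.2 ] w 87.6
535,294.5,200 -> tool mm [-608.3  728.6   26.7]
535,294.5,62 -> tool mm [-0.00e+00 -1.00e-01  1.38e+02]
```

step_arm([
  {"delta_pos": [0,0,0],"rot": [0,0,-0.138],"fingers": 85},
  {"delta_pos": [0,0,0],"rot": [0,0,-0.138],"fingers": 85},
  {"delta_pos": [0,0,0],"rot": [0,0,-0.138],"fingers": 85},
  {"delta_pos": [0,0,0],"rot": [0,0,-0.138],"fingers": 85},
])

```text
clock: 0.6
tcp_pos: [271.9, -617.6, 226.3]
orientation: [0.0, -0.467, 0.884, 0.0]
contact_force: [-0.0, -1.5, 0.2]
gripper_width: 74.8
gripper_force: 0.0
```

step_arm([
  {"delta_pos": [0,0,0],"rot": [0,0,-0.138],"fingers": 85},
  {"delta_pos": [0,0,0],"rot": [0,0,-0.138],"fingers": 85},
  {"delta_pos": [0,0,0],"rot": [0,0,-0.138],"fingers": 85},
  {"delta_pos": [0,0,0],"rot": [0,0,-0.14],"fingers": 85},
])

```text
clock: 1.0
tcp_pos: [271.9, -617.6, 226.3]
orientation: [0.0, -0.691, 0.723, 0.0]
contact_force: [0.2, 0.3, 0.1]
gripper_width: 74.3
gripper_force: 0.0
```

```bash
python3 go.py 535,294.5,200 535,294.5,62
```

```text
t 1.0 tcp [ 271.9 -617.6  226.3] toolx [-0.044 -0.999 -0.   ] tooly [-0.999  0.044  0.   ] F [0.17 0.31 0.1 ] w 74.3
535,294.5,200 -> tool mm [-922.9 -222.4   26.6]
535,294.5,62 -> tool mm [ 1.00e-01 -0.00e+00  1.38e+02]
```

step_arm([
  {"delta_pos": [-0.042,-0.0101,0.0012],"rot": [0,0,0],"fingers": 85},
  {"delta_pos": [-0.042,-0.0101,0.0012],"rot": [0,0,0],"fingers": 85},
  {"delta_pos": [-0.042,-0.0101,0.0012],"rot": [0,0,0],"fingers": 85},
  {"delta_pos": [-0.042,-0.0101,0.0012],"rot": [0,0,0],"fingers": 85},
  {"delta_pos": [-0.042,-0.0101,0.0012],"rot": [0,0,0],"fingers": 85},
])

```text
clock: 1.5
tcp_pos: [333.0, -408.9, 220.4]
orientation: [0.0, -0.689, 0.725, 0.0]
contact_force: [1.7, 0.1, 0.2]
gripper_width: 74.3
gripper_force: 0.0
```

step_arm([
  {"delta_pos": [-0.042,-0.0101,0.0012],"rot": [0,0,0],"fingers": 85},
  {"delta_pos": [-0.042,-0.0101,0.0012],"rot": [0,0,0],"fingers": 85},
  {"delta_pos": [-0.042,-0.0101,0.0012],"rot": [0,0,0],"fingers": 85},
  {"delta_pos": [-0.042,-0.0101,0.0012],"rot": [0,0,0],"fingers": 85},
  {"delta_pos": [-0.042,-0.0101,0.0012],"rot": [0,0,0],"fingers": 85},
])

```text
clock: 2.0
tcp_pos: [393.9, -201.7, 214.7]
orientation: [0.0, -0.689, 0.725, -0.0]
contact_force: [2.4, -0.5, 0.5]
gripper_width: 74.6
gripper_force: 0.0
```

step_arm([
  {"delta_pos": [-0.042,-0.0101,0.0012],"rot": [0,0,0],"fingers": 85},
  {"delta_pos": [-0.042,-0.0101,0.0012],"rot": [0,0,0],"fingers": 85},
  {"delta_pos": [-0.042,-0.0101,0.0012],"rot": [0,0,0],"fingers": 85},
  {"delta_pos": [-0.042,-0.0101,0.0012],"rot": [0,0,0],"fingers": 85},
  {"delta_pos": [-0.042,-0.0101,0.0012],"rot": [0,0,0],"fingers": 85},
])

```text
clock: 2.5
tcp_pos: [454.9, 5.8, 208.8]
orientation: [0.0, -0.689, 0.724, -0.0]
contact_force: [1.5, 0.5, -0.5]
gripper_width: 74.4
gripper_force: 0.0
```

step_arm([
  {"delta_pos": [-0.042,-0.0101,0.0012],"rot": [0,0,0],"fingers": 85},
  {"delta_pos": [-0.042,-0.0101,0.0012],"rot": [0,0,0],"fingers": 85},
  {"delta_pos": [-0.042,-0.0101,0.0012],"rot": [0,0,0],"fingers": 85},
  {"delta_pos": [-0.042,-0.0101,0.0012],"rot": [0,0,0],"fingers": 85},
  {"delta_pos": [-0.042,-0.0101,0.0012],"rot": [0,0,0],"fingers": 85},
])

```text
clock: 3.0
tcp_pos: [515.9, 212.9, 202.5]
orientation: [0.0, -0.689, 0.724, -0.0]
contact_force: [0.7, -0.2, 0.8]
gripper_width: 74.8
gripper_force: 0.0
```

step_arm([
  {"delta_pos": [-0.042,-0.0101,0.0012],"rot": [0,0,0],"fingers": 85},
  {"delta_pos": [-0.042,-0.0101,0.0012],"rot": [0,0,0],"fingers": 85},
  {"delta_pos": [0,0,0],"rot": [0,0,0],"fingers": 85},
])

```text
clock: 3.3
tcp_pos: [541.0, 298.2, 198.7]
orientation: [-0.0, -0.69, 0.724, -0.0]
contact_force: [-0.3, -0.5, -0.7]
gripper_width: 74.6
gripper_force: 0.0
```

```bash
python3 go.py 535,294.5,62
```

```text
t 3.3 tcp [541.  298.2 198.7] toolx [-0.047 -0.999  0.001] tooly [-0.999  0.047  0.   ] F [-0.25 -0.51 -0.71] w 74.6
535,294.5,62 -> tool mm [  3.9   5.8 136.8]
```

step_arm([
  {"delta_pos": [0.002,0.003,0.034],"rot": [0,0,0],"fingers": 85},
  {"delta_pos": [0.002,0.003,0.034],"rot": [0,0,0],"fingers": 85},
  {"delta_pos": [0,0,0.034],"rot": [0,0,0],"fingers": 85},
  {"delta_pos": [0,0,0.034],"rot": [0,0,0],"fingers": 85},
  {"delta_pos": [0,0,0],"rot": [0,0,0],"fingers": 20},
])

```text
clock: 3.8
tcp_pos: [531.1, 287.7, 59.7]
orientation: [-0.004, -0.689, 0.725, 0.0]
contact_force: [-0.6, -0.7, 0.1]
gripper_width: 70.4
gripper_force: 0.0
```

step_arm([
  {"delta_pos": [0,0,0],"rot": [0,0,0],"fingers": 0},
  {"delta_pos": [0,0,0],"rot": [0,0,0],"fingers": 0},
  {"delta_pos": [0,0,0],"rot": [0,0,0],"fingers": 0},
  {"delta_pos": [0,0,0],"rot": [0,0,0],"fingers": 0},
  {"delta_pos": [0,0,0],"rot": [0,0,0],"fingers": 0},
])

```text
clock: 4.3
tcp_pos: [534.2, 290.6, 65.1]
orientation: [0.001, -0.689, 0.725, 0.0]
contact_force: [-0.1, -0.0, 0.9]
gripper_width: 31.9
gripper_force: 0.0
```

step_arm([
  {"delta_pos": [0,0,0],"rot": [0,0,0],"fingers": 0},
  {"delta_pos": [0,0,0],"rot": [0,0,0],"fingers": 0},
  {"delta_pos": [0,0,0],"rot": [0,0,0],"fingers": 0},
])

```text
clock: 4.6
tcp_pos: [533.8, 290.3, 64.3]
orientation: [-0.0, -0.689, 0.724, 0.0]
contact_force: [-1.0, 0.1, 1.7]
gripper_width: 13.7
gripper_force: 30.0
```

Gripped (13.7 mm). I'll pull about 102 mm, then creep to the stop.

step_arm([
  {"delta_pos": [0,0.02,0],"rot": [0,0,0],"fingers": 0},
  {"delta_pos": [0,0.02,0],"rot": [0,0,0],"fingers": 0},
  {"delta_pos": [0,0.02,0],"rot": [0,0,0],"fingers": 0},
  {"delta_pos": [0,0.02,0],"rot": [0,0,0],"fingers": 0},
  {"delta_pos": [0,0.008,0],"rot": [0,0,0],"fingers": 0},
])

```text
clock: 5.1
tcp_pos: [444.9, 294.4, 64.3]
orientation: [-0.0, -0.689, 0.724, -0.0]
contact_force: [2.4, -2.6, -1.2]
gripper_width: 13.6
gripper_force: 30.0
```

step_arm([
  {"delta_pos": [0,0.005,0],"rot": [0,0,0],"fingers": 0},
  {"delta_pos": [0,0.004,0],"rot": [0,0,0],"fingers": 0},
  {"delta_pos": [0,0.003,0],"rot": [0,0,0],"fingers": 0},
])

```text
clock: 5.4
tcp_pos: [434.2, 294.9, 64.2]
orientation: [-0.0, -0.689, 0.725, -0.0]
contact_force: [1.7, -5.1, 3.3]
gripper_width: 13.8
gripper_force: 30.0
```

step_arm([
  {"delta_pos": [0,0.003,0],"rot": [0,0,0],"fingers": 0},
  {"delta_pos": [0,0.003,0],"rot": [0,0,0],"fingers": 0},
])

```text
clock: 5.6
tcp_pos: [429.9, 295.3, 64.3]
orientation: [0.001, -0.689, 0.724, -0.001]
contact_force: [31.1, -13.7, -14.8]
gripper_width: 14.0
gripper_force: 30.0
```

step_arm([
  {"delta_pos": [0,0.002,0],"rot": [0,0,0],"fingers": 0},
])

```text
clock: 5.7
tcp_pos: [429.9, 295.3, 64.3]
orientation: [0.002, -0.69, 0.724, -0.002]
contact_force: [39.3, -14.2, -19.1]
gripper_width: 13.7
gripper_force: 30.0
```

Fully out, handle at x≈430 with 39 N at the stop. I'll relax, release, rise and look.

step_arm([
  {"delta_pos": [0,-0.004,0],"rot": [0,0,0],"fingers": 0},
  {"delta_pos": [0,0,0],"rot": [0,0,0],"fingers": 40},
  {"delta_pos": [0,0,0],"rot": [0,0,0],"fingers": 85},
  {"delta_pos": [0,0,0],"rot": [0,0,0],"fingers": 85},
  {"delta_pos": [0,0,0],"rot": [0,0,0],"fingers": 85},
])

```text
clock: 6.2
tcp_pos: [429.8, 295.8, 64.1]
orientation: [0.0, -0.689, 0.724, 0.0]
contact_force: [-0.4, -0.6, 0.1]
gripper_width: 40.1
gripper_force: 0.0
```

step_arm([
  {"delta_pos": [0,0,-0.04],"rot": [0,0,0],"fingers": 85},
  {"delta_pos": [0,0,-0.04],"rot": [0,0,0],"fingers": 85},
  {"delta_pos": [0,0,-0.02],"rot": [0,0,0],"fingers": 85},
])

```text
clock: 6.5
tcp_pos: [430.9, 296.7, 167.5]
orientation: [0.002, -0.69, 0.724, 0.0]
contact_force: [-0.1, 0.3, 0.6]
gripper_width: 64.0
gripper_force: 0.0
```

step_arm([
  {"delta_pos": [0.042,-0.008,0],"rot": [0,0,0],"fingers": 85},
  {"delta_pos": [0.042,-0.008,0],"rot": [0,0,0],"fingers": 85},
  {"delta_pos": [0.042,-0.008,0],"rot": [0,0,0],"fingers": 85},
  {"delta_pos": [0.042,-0.008,0],"rot": [0,0,0],"fingers": 85},
  {"delta_pos": [0.034,-0.008,0],"rot": [0,0,0],"fingers": 85},
])

```text
clock: 7.0
tcp_pos: [459.5, 90.1, 164.4]
orientation: [0.0, -0.689, 0.724, 0.0]
contact_force: [0.9, -0.0, 0.0]
gripper_width: 74.4
gripper_force: 0.0
```

```bash
cat > ov2.py <<'E'
from h import *
import sys
# overlay: carriage from params x,y,yaw of middle pocket; tray; pots list
def overlay(c,car,pots,k=4):
    f=cv2.resize(cv2.convertScaleAbs(c['frame'][:,:,::-1].copy(),alpha=1.5),None,fx=k,fy=k,interpolation=cv2.INTER_CUBIC)
    x,y,w=car;ex=np.array([np.cos(w),np.sin(w)]);ey=np.array([-ex[1],ex[0]])
    def poly(L,z,col):
        q=np.array([[*(np.array([x,y])+a*ex+b*ey),z] for a,b in L]);cv2.polylines(f,[(proj(c,q)*k+k/2-.5).astype(int)],True,col,1)
    for i in(-1,0,1): poly([(s*34,i*74+t*34) for s,t in((-1,-1),(-1,1),(1,1),(1,-1))],38,(0,0,255))
    poly([(-137,-65),(-137,65),(-123,65),(-123,-65)],92,(0,255,0))
    a=np.linspace(0,6.283,50)
    for P in pots:
        for z,r in((66,30),(0,29)): cv2.polylines(f,[(proj(c,np.c_[P[0]+r*np.cos(a),P[1]+r*np.sin(a),0*a+z])*k+k/2-.5).astype(int)],True,(0,255,255) if z else (255,0,0),1)
    return f
E
python3 - <<'E'
from ov2 import *
d=cam('top','top1')
f=overlay(d,(560.8,292,-.043),[])
cv2.imwrite('pics/ov2.png',f[420:1020,360:1160])
print(back(d,[[240,190]],66))
E
python3 go.py 462,91,120 462,91,37
```

```text
[[553.16329326  72.98148811  66.        ]]
t 7.05 tcp [459.4  87.  164.2] toolx [-0.051 -0.999  0.001] tooly [-0.999  0.051  0.001] F [-1.03 -4.11  0.52] w 74.4
462,91,120 -> tool mm [-4.1 -2.4 44.2]
462,91,37 -> tool mm [-0.  -0.1 83. ]
```

View pics/ov2.png

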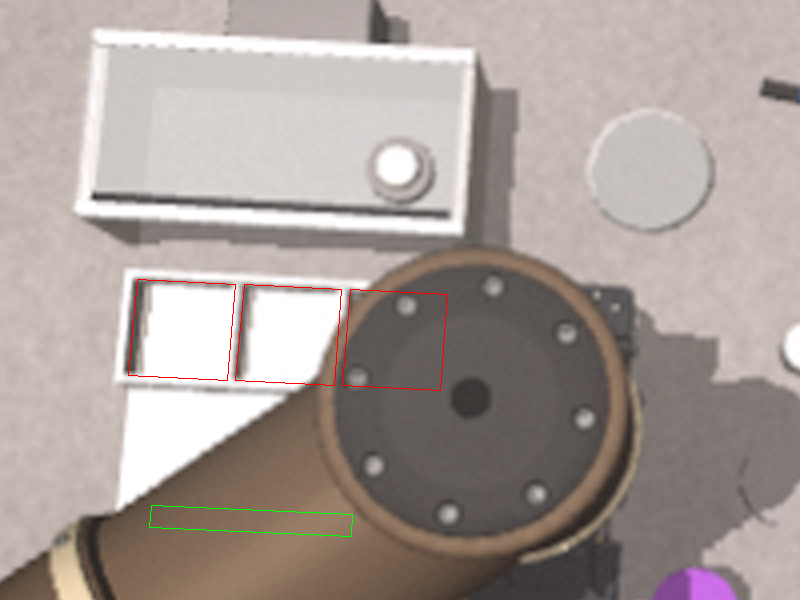

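The overlay matches the pockets within 1–2 mm, so the middle pocket is at about (561,292). The arm hides the handle here. Next I grip pot B at (462,91).

step_arm([
  {"delta_pos": [-0.004,-0.002,0.04],"rot": [0,0,0],"fingers": 85},
  {"delta_pos": [0,0,0.03],"rot": [0,0,0],"fingers": 85},
  {"delta_pos": [0,0,0.03],"rot": [0,0,0],"fingers": 85},
  {"delta_pos": [0,0,0.02],"rot": [0,0,0],"fingers": 85},
  {"delta_pos": [0,0,0.006],"rot": [0,0,0],"fingers": 85},
])

```text
clock: 7.55
tcp_pos: [460.8, 95.1, 36.2]
orientation: [-0.002, -0.689, 0.725, 0.0]
contact_force: [-0.6, -0.0, 0.2]
gripper_width: 74.6
gripper_force: 0.0
```

step_arm([
  {"delta_pos": [0,0,0],"rot": [0,0,0],"fingers": 50},
  {"delta_pos": [0,0,0],"rot": [0,0,0],"fingers": 50},
  {"delta_pos": [0,0,0],"rot": [0,0,0],"fingers": 50},
  {"delta_pos": [0,0,0],"rot": [0,0,0],"fingers": 50},
])

```text
clock: 7.95
tcp_pos: [462.7, 96.2, 39.2]
orientation: [0.001, -0.689, 0.725, -0.0]
contact_force: [-1.9, 1.1, 3.3]
gripper_width: 59.4
gripper_force: 30.0
```

```bash
python3 go.py 462,91,100
```

```text
t 7.95 tcp [462.7  96.2  39.2] toolx [-0.05  -0.999 -0.001] tooly [-0.999  0.05  -0.002] F [-1.88  1.09  3.26] w 59.4
462,91,100 -> tool mm [  5.1   0.3 -60.8]
```

step_arm([
  {"delta_pos": [0,0,-0.01],"rot": [0,0,0],"fingers": 50},
  {"delta_pos": [0,0,-0.02],"rot": [0,0,0],"fingers": 50},
  {"delta_pos": [0,0,-0.02],"rot": [0,0,0],"fingers": 50},
  {"delta_pos": [0,0,-0.008],"rot": [0,0,0],"fingers": 50},
  {"delta_pos": [0,0,0],"rot": [0,0,0],"fingers": 50},
])

```text
clock: 8.45
tcp_pos: [462.8, 96.1, 97.6]
orientation: [0.002, -0.689, 0.725, -0.0]
contact_force: [-0.1, 0.4, -3.3]
gripper_width: 59.7
gripper_force: 30.0
```

step_arm([
  {"delta_pos": [0,0,0],"rot": [0,0,0],"fingers": 50},
  {"delta_pos": [0,0,0],"rot": [0,0,0],"fingers": 50},
])

```text
clock: 8.65
tcp_pos: [461.4, 95.3, 95.3]
orientation: [-0.001, -0.689, 0.725, 0.0]
contact_force: [0.3, -0.5, -2.6]
gripper_width: 59.6
gripper_force: 30.0
```

step_arm([
  {"delta_pos": [0,0,0],"rot": [0,0,0],"fingers": 50},
])

```text
clock: 8.75
tcp_pos: [461.6, 95.4, 95.4]
orientation: [-0.001, -0.689, 0.725, 0.0]
contact_force: [-0.5, -0.2, -3.0]
gripper_width: 59.3
gripper_force: 30.0
```

step_arm([
  {"delta_pos": [0,0,0],"rot": [0,0,0],"fingers": 50},
])

```text
clock: 8.85
tcp_pos: [461.8, 95.4, 95.6]
orientation: [-0.001, -0.689, 0.725, 0.0]
contact_force: [0.0, -0.5, -2.8]
gripper_width: 59.2
gripper_force: 30.0
```

```bash
python3 go.py 557.6,223,100; python3 -c "
from h import *
f=overlay=None
s=monitor.read_state();print(s['joint_efforts'].round(2),s['wrist_torque'].round(3))"
```

```text
t 8.85 tcp [461.8  95.4  95.6] toolx [-0.05  -0.999  0.001] tooly [-0.999  0.05   0.001] F [ 0.03 -0.49 -2.84] w 59.2
557.6,223,100 -> tool mm [-132.2  -89.3   -4.6]
[-1.000e-02 -3.689e+01  2.348e+01  5.800e+00 -4.000e-02 -0.000e+00] [ 0.014  0.065 -0.031]
```

B is heavy (about 2.8 N). It goes to the left pocket.

step_arm([
  {"delta_pos": [-0.035,-0.011,0],"rot": [0,0,0],"fingers": 50},
  {"delta_pos": [-0.035,-0.011,0],"rot": [0,0,0],"fingers": 50},
  {"delta_pos": [-0.035,-0.011,0],"rot": [0,0,0],"fingers": 50},
  {"delta_pos": [-0.035,-0.011,0],"rot": [0,0,0],"fingers": 50},
  {"delta_pos": [-0.035,-0.011,0],"rot": [0,0,0],"fingers": 50},
])

```text
clock: 9.35
tcp_pos: [526.0, 269.0, 95.6]
orientation: [-0.0, -0.689, 0.725, -0.0]
contact_force: [1.1, 0.4, -3.3]
gripper_width: 59.4
gripper_force: 30.0
```

step_arm([
  {"delta_pos": [-0.035,-0.011,0],"rot": [0,0,0],"fingers": 50},
  {"delta_pos": [-0.035,-0.011,0],"rot": [0,0,0],"fingers": 50},
  {"delta_pos": [-0.035,-0.011,0],"rot": [0,0,0],"fingers": 50},
  {"delta_pos": [0,0,0],"rot": [0,0,0],"fingers": 50},
  {"delta_pos": [0,0,0],"rot": [0,0,0],"fingers": 50},
])

```text
clock: 9.85
tcp_pos: [563.5, 371.3, 94.6]
orientation: [-0.001, -0.689, 0.724, -0.0]
contact_force: [-1.1, -0.5, -2.5]
gripper_width: 59.8
gripper_force: 30.0
```

step_arm([
  {"delta_pos": [0,0,0],"rot": [0,0,0],"fingers": 50},
  {"delta_pos": [0,0,0],"rot": [0,0,0],"fingers": 50},
])

```text
clock: 10.05
tcp_pos: [563.7, 370.0, 96.1]
orientation: [-0.0, -0.689, 0.725, 0.0]
contact_force: [0.4, -0.1, -3.9]
gripper_width: 59.4
gripper_force: 30.0
```

```bash
python3 - <<'E'
from ov2 import *
s=monitor.read_state();T=s['tcp_pos'];print(T.round(1),s['contact_force'].round(2),s['gripper_width'])
d=cam('scene');k=5
f=overlay(d,(561,292,-.043),[],k)
a=np.linspace(0,6.283,50)
b=T[2]-38
for cx,cy in((T[0],T[1]-5),):
  for z,r in((b,29),(b+66,30)): cv2.polylines(f,[(proj(d,np.c_[cx+r*np.cos(a),cy+r*np.sin(a),0*a+z])*k+2).astype(int)],True,(0,255,255),1)
u,v=(proj(d,[[560,300,40]])[0]*k).astype(int)
cv2.imwrite('pics/s2.png',f[v-300:v+300,u-350:u+350])
E
python3 go.py 564.2,371,95
```

```text
[563.7 370.   96.1] [ 0.36 -0.05 -3.9 ] 59.42990548497357
t 10.1 tcp [563.8 370.1  96.3] toolx [-0.051 -0.999  0.   ] tooly [-0.999  0.051  0.   ] F [ 0.02 -0.48 -2.51] w 59.5
564.2,371,95 -> tool mm [-0.9 -0.3  1.3]
```

View pics/s2.png

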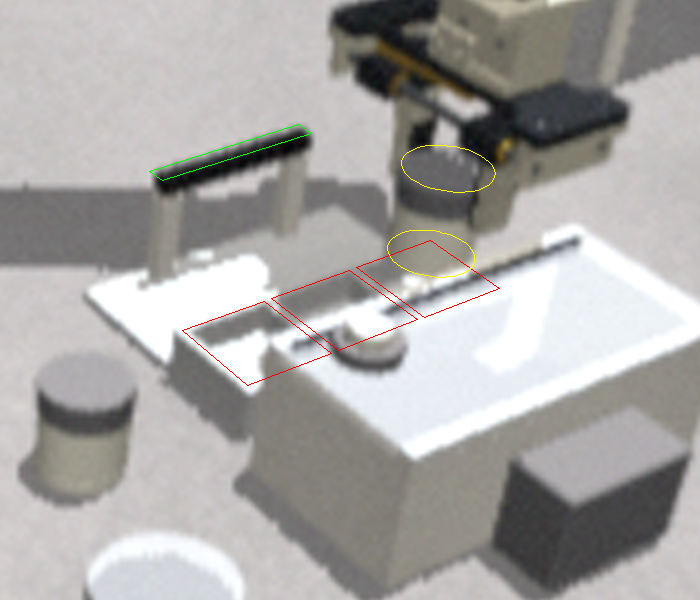

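The pot lines up with the left pocket in the scene view, so I lower it.

step_arm([
  {"delta_pos": [0,0,0.014],"rot": [0,0,0],"fingers": 50},
  {"delta_pos": [0,0,0.01],"rot": [0,0,0],"fingers": 50},
  {"delta_pos": [0,0,0.01],"rot": [0,0,0],"fingers": 50},
  {"delta_pos": [0,0,0.006],"rot": [0,0,0],"fingers": 50},
  {"delta_pos": [0,0,0],"rot": [0,0,0],"fingers": 50},
])

```text
clock: 10.6
tcp_pos: [563.4, 370.4, 54.6]
orientation: [-0.001, -0.689, 0.725, 0.0]
contact_force: [0.2, 0.1, -3.3]
gripper_width: 59.3
gripper_force: 30.0
```

step_arm([
  {"delta_pos": [0,0,0.002],"rot": [0,0,0],"fingers": 50},
  {"delta_pos": [0,0,0],"rot": [0,0,0],"fingers": 50},
])

```text
clock: 10.8
tcp_pos: [563.9, 370.8, 54.1]
orientation: [-0.0, -0.689, 0.725, -0.0]
contact_force: [0.3, -0.3, -2.8]
gripper_width: 59.4
gripper_force: 30.0
```

step_arm([
  {"delta_pos": [0,0,0.002],"rot": [0,0,0],"fingers": 50},
  {"delta_pos": [0,0,0],"rot": [0,0,0],"fingers": 50},
])

```text
clock: 11.0
tcp_pos: [564.7, 371.0, 53.4]
orientation: [0.001, -0.689, 0.724, -0.0]
contact_force: [0.4, -2.1, 2.4]
gripper_width: 59.3
gripper_force: 30.0
```

step_arm([
  {"delta_pos": [0,0,0],"rot": [0,0,0],"fingers": 76},
  {"delta_pos": [0,0,0],"rot": [0,0,0],"fingers": 76},
  {"delta_pos": [0,0,0],"rot": [0,0,0],"fingers": 76},
  {"delta_pos": [0,0,-0.02],"rot": [0,0,0],"fingers": 76},
  {"delta_pos": [0,0,-0.035],"rot": [0,0,0],"fingers": 76},
])

```text
clock: 11.5
tcp_pos: [562.5, 369.7, 104.8]
orientation: [-0.003, -0.689, 0.725, 0.0]
contact_force: [0.9, 0.6, 0.9]
gripper_width: 66.5
gripper_force: 0.0
```

step_arm([
  {"delta_pos": [0,0,-0.035],"rot": [0,0,0],"fingers": 85},
  {"delta_pos": [0.042,-0.001,0],"rot": [0,0,0],"fingers": 85},
  {"delta_pos": [0.042,-0.001,0],"rot": [0,0,0],"fingers": 85},
  {"delta_pos": [0.042,-0.001,0],"rot": [0,0,0],"fingers": 85},
  {"delta_pos": [0.042,-0.001,0],"rot": [0,0,0],"fingers": 85},
])

```text
clock: 12.0
tcp_pos: [559.2, 201.6, 142.3]
orientation: [0.0, -0.689, 0.724, 0.0]
contact_force: [-0.1, -1.0, 0.3]
gripper_width: 74.5
gripper_force: 0.0
```

step_arm([
  {"delta_pos": [0.042,-0.001,0],"rot": [0,0,0],"fingers": 85},
  {"delta_pos": [0.042,-0.001,0],"rot": [0,0,0],"fingers": 85},
  {"delta_pos": [0.042,-0.001,0],"rot": [0,0,0],"fingers": 85},
  {"delta_pos": [0,0,0],"rot": [0,0,0],"fingers": 85},
  {"delta_pos": [0,0,0],"rot": [0,0,0],"fingers": 85},
])

```text
clock: 12.5
tcp_pos: [556.4, 76.0, 142.4]
orientation: [0.0, -0.689, 0.725, -0.0]
contact_force: [0.0, 0.3, -0.1]
gripper_width: 74.1
gripper_force: 0.0
```

```bash
python3 - <<'E'
from ov2 import *
d=cam('scene');k=4
f=overlay(d,(561,292,-.043),[(558.5,76.9),(458.8,-53.9),(450.2,-184.9)],k)
cv2.imwrite('pics/s3.png',f[540:1000,640:1440])
E
python3 go.py 558.5,77,39
```

```text
t 12.55 tcp [556.5  76.9 142.4] toolx [-0.051 -0.999 -0.   ] tooly [-0.999  0.051 -0.001] F [-0.61  0.62 -0.02] w 74.5
558.5,77,39 -> tool mm [ -0.2  -1.9 103.4]
```

View pics/s3.png

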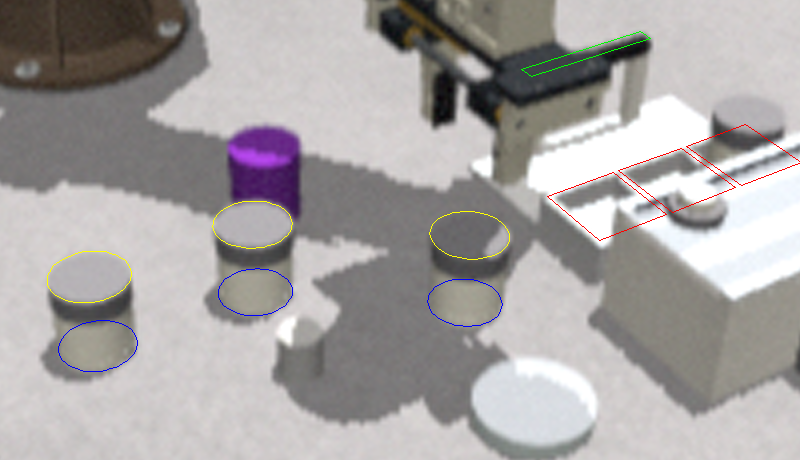

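Pot B stands in the left pocket and the other pots are unmoved. Now pot A.

step_arm([
  {"delta_pos": [0,-0.002,0.035],"rot": [0,0,0],"fingers": 85},
  {"delta_pos": [0,0,0.035],"rot": [0,0,0],"fingers": 85},
  {"delta_pos": [0,0,0.025],"rot": [0,0,0],"fingers": 85},
  {"delta_pos": [0,0,0.008],"rot": [0,0,0],"fingers": 85},
  {"delta_pos": [0,0,0],"rot": [0,0,0],"fingers": 50},
])

```text
clock: 13.05
tcp_pos: [557.9, 77.4, 38.2]
orientation: [-0.001, -0.69, 0.724, 0.0]
contact_force: [0.3, -0.3, -0.3]
gripper_width: 70.7
gripper_force: 0.0
```

step_arm([
  {"delta_pos": [0,0,0],"rot": [0,0,0],"fingers": 50},
  {"delta_pos": [0,0,0],"rot": [0,0,0],"fingers": 50},
  {"delta_pos": [0,0,0],"rot": [0,0,0],"fingers": 50},
  {"delta_pos": [0,0,0],"rot": [0,0,0],"fingers": 50},
])

```text
clock: 13.45
tcp_pos: [559.2, 77.4, 40.5]
orientation: [0.001, -0.689, 0.724, -0.0]
contact_force: [0.1, 1.9, 5.7]
gripper_width: 59.1
gripper_force: 30.0
```

step_arm([
  {"delta_pos": [0,0,-0.01],"rot": [0,0,0],"fingers": 50},
  {"delta_pos": [0,0,-0.02],"rot": [0,0,0],"fingers": 50},
  {"delta_pos": [0,0,-0.02],"rot": [0,0,0],"fingers": 50},
  {"delta_pos": [0,0,-0.008],"rot": [0,0,0],"fingers": 50},
  {"delta_pos": [0,0,0],"rot": [0,0,0],"fingers": 50},
])

```text
clock: 13.95
tcp_pos: [558.9, 77.1, 98.6]
orientation: [0.001, -0.689, 0.725, -0.0]
contact_force: [0.8, -0.2, -1.9]
gripper_width: 59.4
gripper_force: 30.0
```

step_arm([
  {"delta_pos": [0,0,0],"rot": [0,0,0],"fingers": 50},
  {"delta_pos": [0,0,0],"rot": [0,0,0],"fingers": 50},
])

```text
clock: 14.15
tcp_pos: [557.5, 76.5, 96.1]
orientation: [-0.001, -0.689, 0.725, 0.0]
contact_force: [-0.1, 0.0, -0.8]
gripper_width: 59.2
gripper_force: 30.0
```

step_arm([
  {"delta_pos": [0,0,0],"rot": [0,0,0],"fingers": 50},
])

```text
clock: 14.25
tcp_pos: [557.7, 76.6, 96.2]
orientation: [-0.001, -0.689, 0.725, 0.0]
contact_force: [0.3, 0.5, -0.7]
gripper_width: 59.5
gripper_force: 30.0
```

```bash
python3 go.py 561,292,97
```

```text
t 14.25 tcp [557.7  76.6  96.2] toolx [-0.05  -0.999  0.001] tooly [-0.999  0.05   0.002] F [ 0.33  0.47 -0.7 ] w 59.5
561,292,97 -> tool mm [-215.3    7.5   -0.9]
```

A weighs about 0.7 N, so it is empty. It goes to the tray.

step_arm([
  {"delta_pos": [0,0,-0.02],"rot": [0,0,0],"fingers": 50},
  {"delta_pos": [0.036,0.001,0],"rot": [0,0,0],"fingers": 50},
  {"delta_pos": [0.036,0.001,0],"rot": [0,0,0],"fingers": 50},
  {"delta_pos": [0.036,0.001,0],"rot": [0,0,0],"fingers": 50},
  {"delta_pos": [0.036,0.001,0],"rot": [0,0,0],"fingers": 50},
])

```text
clock: 14.75
tcp_pos: [546.6, -68.0, 116.6]
orientation: [-0.0, -0.689, 0.724, 0.0]
contact_force: [1.3, 0.9, -0.0]
gripper_width: 59.5
gripper_force: 30.0
```

step_arm([
  {"delta_pos": [0.036,0.001,0],"rot": [0,0,0],"fingers": 50},
  {"delta_pos": [0.036,0.001,0],"rot": [0,0,0],"fingers": 50},
  {"delta_pos": [0.036,0.001,0],"rot": [0,0,0],"fingers": 50},
  {"delta_pos": [0.036,0.001,0],"rot": [0,0,0],"fingers": 50},
  {"delta_pos": [0.036,0.001,0],"rot": [0,0,0],"fingers": 50},
])

```text
clock: 15.25
tcp_pos: [532.5, -247.7, 116.5]
orientation: [-0.0, -0.689, 0.725, 0.0]
contact_force: [0.2, -0.3, -1.4]
gripper_width: 59.1
gripper_force: 30.0
```

step_arm([
  {"delta_pos": [0.036,0.001,0],"rot": [0,0,0],"fingers": 50},
  {"delta_pos": [0.036,0.001,0],"rot": [0,0,0],"fingers": 50},
  {"delta_pos": [0.036,0.001,0],"rot": [0,0,0],"fingers": 50},
  {"delta_pos": [0,0,0],"rot": [0,0,0],"fingers": 50},
  {"delta_pos": [0,0,0],"rot": [0,0,0],"fingers": 50},
])

```text
clock: 15.75
tcp_pos: [523.9, -354.7, 116.0]
orientation: [-0.0, -0.688, 0.725, 0.001]
contact_force: [-0.7, 0.6, -1.1]
gripper_width: 59.7
gripper_force: 30.0
```

```bash
python3 go.py 525,-355,50
```

```text
t 15.75 tcp [ 523.9 -354.7  116. ] toolx [-0.052 -0.999 -0.001] tooly [-0.999  0.052  0.002] F [-0.66  0.59 -1.06] w 59.7
525,-355,50 -> tool mm [ 0.3 -1.2 66. ]
```

step_arm([
  {"delta_pos": [0,0,0.025],"rot": [0,0,0],"fingers": 50},
  {"delta_pos": [0,0,0.022],"rot": [0,0,0],"fingers": 50},
  {"delta_pos": [0,0,0.015],"rot": [0,0,0],"fingers": 50},
  {"delta_pos": [0,0,0.005],"rot": [0,0,0],"fingers": 50},
  {"delta_pos": [0,0,0.002],"rot": [0,0,0],"fingers": 50},
])

```text
clock: 16.25
tcp_pos: [524.7, -353.2, 47.7]
orientation: [-0.0, -0.69, 0.724, 0.001]
contact_force: [-0.1, -0.7, -1.2]
gripper_width: 59.3
gripper_force: 30.0
```

step_arm([
  {"delta_pos": [0,0,0.002],"rot": [0,0,0],"fingers": 50},
  {"delta_pos": [0,0,0],"rot": [0,0,0],"fingers": 50},
])

```text
clock: 16.45
tcp_pos: [525.2, -353.9, 46.8]
orientation: [0.0, -0.689, 0.724, -0.0]
contact_force: [0.1, 0.6, -1.1]
gripper_width: 59.3
gripper_force: 30.0
```

step_arm([
  {"delta_pos": [0,0,0.002],"rot": [0,0,0],"fingers": 50},
  {"delta_pos": [0,0,0],"rot": [0,0,0],"fingers": 50},
  {"delta_pos": [0,0,0],"rot": [0,0,0],"fingers": 80},
  {"delta_pos": [0,0,0],"rot": [0,0,0],"fingers": 80},
  {"delta_pos": [0,0,0],"rot": [0,0,0],"fingers": 80},
])

```text
clock: 16.95
tcp_pos: [524.7, -354.1, 44.3]
orientation: [0.0, -0.689, 0.725, -0.0]
contact_force: [-0.2, 0.2, -0.1]
gripper_width: 69.7
gripper_force: 0.0
```

step_arm([
  {"delta_pos": [0,0,-0.03],"rot": [0,0,0],"fingers": 85},
  {"delta_pos": [0,0,-0.045],"rot": [0,0,0],"fingers": 85},
  {"delta_pos": [-0.041,0.021,0],"rot": [0,0,0],"fingers": 85},
  {"delta_pos": [-0.041,0.021,0],"rot": [0,0,0],"fingers": 85},
  {"delta_pos": [-0.041,0.021,0],"rot": [0,0,0],"fingers": 85},
])

```text
clock: 17.45
tcp_pos: [467.1, -227.1, 119.2]
orientation: [0.0, -0.689, 0.725, -0.0]
contact_force: [0.9, 0.7, 0.2]
gripper_width: 74.8
gripper_force: 0.0
```

step_arm([
  {"delta_pos": [-0.041,0.021,0],"rot": [0,0,0],"fingers": 85},
  {"delta_pos": [0,0,0],"rot": [0,0,0],"fingers": 85},
  {"delta_pos": [0,0,0],"rot": [0,0,0],"fingers": 85},
])

```text
clock: 17.75
tcp_pos: [449.3, -185.2, 119.8]
orientation: [0.0, -0.69, 0.724, -0.001]
contact_force: [1.4, -0.0, -0.2]
gripper_width: 74.4
gripper_force: 0.0
```

```bash
python3 - <<'E'
from ov2 import *
d=cam('scene');k=4
f=overlay(d,(561,292,-.043),[(458.8,-53.9),(450.2,-184.9)],k)
cv2.imwrite('pics/s4.png',f[600:1200,380:1180])
E
python3 go.py 450,-185,39
```

```text
t 17.8 tcp [ 449.6 -185.9  119.7] toolx [-0.049 -0.999  0.   ] tooly [-0.999  0.049 -0.001] F [-0.33  0.04  0.08] w 74.5
450,-185,39 -> tool mm [-1.  -0.2 80.7]
```

View pics/s4.png

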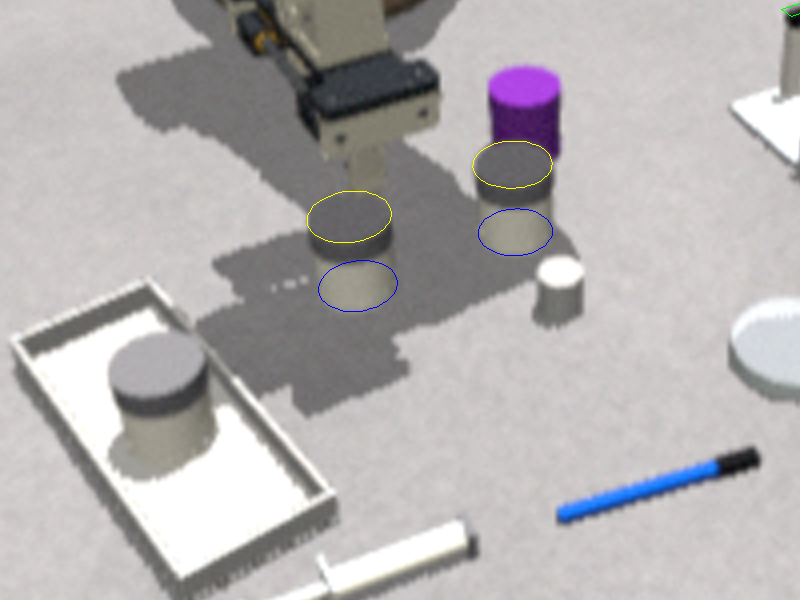

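The empty pot stands in the tray, and C and D are in place. Gripping D.

step_arm([
  {"delta_pos": [0,0,0.03],"rot": [0,0,0],"fingers": 85},
  {"delta_pos": [0,0,0.025],"rot": [0,0,0],"fingers": 85},
  {"delta_pos": [0,0,0.02],"rot": [0,0,0],"fingers": 85},
  {"delta_pos": [0,0,0.005],"rot": [0,0,0],"fingers": 85},
  {"delta_pos": [0,0,0],"rot": [0,0,0],"fingers": 50},
])

```text
clock: 18.3
tcp_pos: [448.8, -186.9, 38.4]
orientation: [-0.001, -0.689, 0.725, 0.001]
contact_force: [-0.5, -0.5, -0.3]
gripper_width: 70.6
gripper_force: 0.0
```

step_arm([
  {"delta_pos": [0,0,0],"rot": [0,0,0],"fingers": 50},
  {"delta_pos": [0,0,0],"rot": [0,0,0],"fingers": 50},
  {"delta_pos": [0,0,0],"rot": [0,0,0],"fingers": 50},
  {"delta_pos": [0,0,0],"rot": [0,0,0],"fingers": 50},
])

```text
clock: 18.7
tcp_pos: [449.7, -186.1, 40.0]
orientation: [0.001, -0.689, 0.724, -0.001]
contact_force: [0.2, -0.6, 3.0]
gripper_width: 59.2
gripper_force: 30.0
```

step_arm([
  {"delta_pos": [0,0,-0.01],"rot": [0,0,0],"fingers": 50},
  {"delta_pos": [0,0,-0.02],"rot": [0,0,0],"fingers": 50},
  {"delta_pos": [0,0,-0.02],"rot": [0,0,0],"fingers": 50},
  {"delta_pos": [0,0,-0.008],"rot": [0,0,0],"fingers": 50},
  {"delta_pos": [0,0,0],"rot": [0,0,0],"fingers": 50},
])

```text
clock: 19.2
tcp_pos: [449.9, -186.0, 98.6]
orientation: [0.001, -0.689, 0.725, -0.001]
contact_force: [-0.9, 0.2, -1.0]
gripper_width: 59.3
gripper_force: 30.0
```

step_arm([
  {"delta_pos": [0,0,0],"rot": [0,0,0],"fingers": 50},
  {"delta_pos": [0,0,0],"rot": [0,0,0],"fingers": 50},
])

```text
clock: 19.4
tcp_pos: [448.3, -185.9, 96.3]
orientation: [-0.0, -0.689, 0.725, 0.001]
contact_force: [-0.6, -0.7, -1.0]
gripper_width: 59.6
gripper_force: 30.0
```

```bash
python3 go.py 561,100,110 561,292,110
```

```text
t 19.4 tcp [ 448.3 -185.9   96.3] toolx [-0.05  -0.999 -0.   ] tooly [-0.999  0.05   0.002] F [-0.64 -0.69 -0.98] w 59.6
561,100,110 -> tool mm [-291.2  -98.2  -13.8]
561,292,110 -> tool mm [-191.8    9.6    0. ]
```

step_arm([
  {"delta_pos": [0,0,0],"rot": [0,0,0],"fingers": 50},
])

```text
clock: 19.5
tcp_pos: [448.4, -186.0, 96.4]
orientation: [-0.001, -0.689, 0.725, 0.001]
contact_force: [0.0, -0.2, -0.0]
gripper_width: 59.3
gripper_force: 30.0
```

step_arm([
  {"delta_pos": [0,0,0],"rot": [0,0,0],"fingers": 50},
])

```text
clock: 19.6
tcp_pos: [448.7, -186.0, 96.6]
orientation: [-0.0, -0.689, 0.725, 0.0]
contact_force: [0.1, 0.6, -2.2]
gripper_width: 59.3
gripper_force: 30.0
```

step_arm([
  {"delta_pos": [0,0,0],"rot": [0,0,0],"fingers": 50},
])

```text
clock: 19.7
tcp_pos: [448.8, -186.0, 96.8]
orientation: [-0.0, -0.689, 0.725, 0.0]
contact_force: [1.0, 0.2, -0.5]
gripper_width: 59.6
gripper_force: 30.0
```

```bash
python3 - <<'E'
from h import *
a=cam('top')['frame'][:,:,::-1];b=cv2.imread('pics/scene0.png')
t=cv2.imread('pics/top0.png')
L=[cv2.convertScaleAbs(x,alpha=1.7) for x in(a,t)]
f=np.hstack(L);cv2.imwrite('pics/all.png',cv2.resize(f,(800,300),interpolation=cv2.INTER_AREA))
E
```

```text
(no output)
```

View pics/all.png

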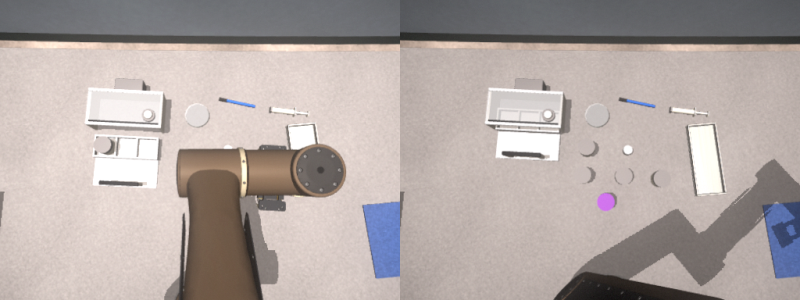

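D also reads about 0.9 N, so it is light and there must be another pot I have not seen. D goes to the tray at (446,-361) with the gripper turned, and then I search.

step_arm([
  {"delta_pos": [0,0,-0.015],"rot": [0,0,0.14],"fingers": 50},
  {"delta_pos": [0,0,0],"rot": [0,0,0.14],"fingers": 50},
  {"delta_pos": [0,0,0],"rot": [0,0,0.14],"fingers": 50},
  {"delta_pos": [0,0,0],"rot": [0,0,0.14],"fingers": 50},
  {"delta_pos": [0,0,0],"rot": [0,0,0.14],"fingers": 50},
])

```text
clock: 20.25
tcp_pos: [449.0, -186.1, 112.1]
orientation: [-0.0, -0.396, 0.918, 0.0]
contact_force: [-0.2, 0.3, -0.8]
gripper_width: 59.2
gripper_force: 30.0
```

step_arm([
  {"delta_pos": [0,0,0],"rot": [0,0,0.14],"fingers": 50},
  {"delta_pos": [0,0,0],"rot": [0,0,0],"fingers": 50},
  {"delta_pos": [0,0,0],"rot": [0,0,0],"fingers": 50},
])

```text
clock: 20.55
tcp_pos: [449.0, -186.0, 112.1]
orientation: [-0.0, -0.336, 0.942, 0.0]
contact_force: [0.7, 0.2, -0.5]
gripper_width: 59.3
gripper_force: 30.0
```

```bash
python3 go.py 446,-361,111 446,-361,50; python3 -c "
from h import *
print(monitor.read_state()['q'])"
```

```text
t 20.55 tcp [ 449.  -186.   112.1] toolx [-0.774 -0.633  0.   ] tooly [-0.633  0.774  0.   ] F [ 0.73  0.21 -0.45] w 59.3
446,-361,111 -> tool mm [ 113.  -133.6    1.1]
446,-361,50 -> tool mm [-0. -0. 61.]
[ 1.28457849e-02  1.59240346e-01 -5.52016664e-01 -1.90638259e-05
 -8.59607635e-01 -8.98684610e-01]
```

step_arm([
  {"delta_pos": [0.0226,-0.0267,0],"rot": [0,0,0],"fingers": 50},
  {"delta_pos": [0.0226,-0.0267,0],"rot": [0,0,0],"fingers": 50},
  {"delta_pos": [0.0226,-0.0267,0],"rot": [0,0,0],"fingers": 50},
  {"delta_pos": [0.0226,-0.0267,0],"rot": [0,0,0],"fingers": 50},
  {"delta_pos": [0.0226,-0.0267,0],"rot": [0,0,0],"fingers": 50},
])

```text
clock: 21.05
tcp_pos: [445.1, -362.3, 112.1]
orientation: [-0.0, -0.336, 0.942, -0.0]
contact_force: [0.8, 0.7, -0.5]
gripper_width: 59.7
gripper_force: 30.0
```

step_arm([
  {"delta_pos": [0,0,0],"rot": [0,0,0],"fingers": 50},
  {"delta_pos": [0,0,0.025],"rot": [0,0,0],"fingers": 50},
  {"delta_pos": [0,0,0.02],"rot": [0,0,0],"fingers": 50},
  {"delta_pos": [0,0,0.015],"rot": [0,0,0],"fingers": 50},
  {"delta_pos": [0,0,0.003],"rot": [0,0,0],"fingers": 50},
])

```text
clock: 21.55
tcp_pos: [443.9, -360.1, 47.3]
orientation: [-0.001, -0.335, 0.942, 0.001]
contact_force: [0.2, -0.0, -0.0]
gripper_width: 59.1
gripper_force: 30.0
```

step_arm([
  {"delta_pos": [0,0,0.002],"rot": [0,0,0],"fingers": 50},
  {"delta_pos": [0,0,0],"rot": [0,0,0],"fingers": 50},
])

```text
clock: 21.75
tcp_pos: [445.6, -360.9, 47.7]
orientation: [0.0, -0.335, 0.942, -0.0]
contact_force: [-0.1, 0.6, -0.7]
gripper_width: 59.3
gripper_force: 30.0
```

step_arm([
  {"delta_pos": [0,0,0.003],"rot": [0,0,0],"fingers": 50},
  {"delta_pos": [0,0,0],"rot": [0,0,0],"fingers": 50},
  {"delta_pos": [0,0,0],"rot": [0,0,0],"fingers": 80},
  {"delta_pos": [0,0,0],"rot": [0,0,0],"fingers": 80},
  {"delta_pos": [0,0,0],"rot": [0,0,0],"fingers": 80},
])

```text
clock: 22.25
tcp_pos: [445.1, -360.9, 44.2]
orientation: [-0.0, -0.334, 0.943, 0.0]
contact_force: [-0.0, -0.2, -0.2]
gripper_width: 69.7
gripper_force: 0.0
```

step_arm([
  {"delta_pos": [0,0,-0.03],"rot": [0,0,0],"fingers": 85},
  {"delta_pos": [0,0,-0.045],"rot": [0,0,0],"fingers": 85},
  {"delta_pos": [0,0,0],"rot": [0,0,-0.14],"fingers": 85},
  {"delta_pos": [0,0,0],"rot": [0,0,-0.14],"fingers": 85},
  {"delta_pos": [0,0,0],"rot": [0,0,-0.14],"fingers": 85},
])

```text
clock: 22.75
tcp_pos: [445.1, -360.9, 119.6]
orientation: [0.0, -0.525, 0.851, -0.0]
contact_force: [0.1, 0.4, 0.2]
gripper_width: 74.8
gripper_force: 0.0
```

step_arm([
  {"delta_pos": [0,0,0],"rot": [0,0,-0.14],"fingers": 85},
  {"delta_pos": [0,0,0],"rot": [0,0,-0.14],"fingers": 85},
  {"delta_pos": [0,0,0],"rot": [0,0,-0.14],"fingers": 85},
  {"delta_pos": [0,0,0],"rot": [0,0,0],"fingers": 85},
  {"delta_pos": [0,0,0],"rot": [0,0,0],"fingers": 85},
])

```text
clock: 23.25
tcp_pos: [445.1, -360.9, 119.1]
orientation: [-0.0, -0.688, 0.726, 0.0]
contact_force: [-0.6, 0.4, -0.1]
gripper_width: 74.6
gripper_force: 0.0
```

```bash
python3 - <<'E'
from h import *
a=cam('top')['frame'][:,:,::-1]
s=cam('scene');b=s['frame'][:,:,::-1]
cv2.imwrite('pics/sc5.png',cv2.resize(cv2.convertScaleAbs(b,alpha=1.6),(800,600),interpolation=cv2.INTER_CUBIC))
cv2.imwrite('pics/tp5.png',a)
print(back(s,[[0,150],[0,380],[511,380],[300,80],[100,80]],0).round())
E
python3 go.py 458.8,-54,120
```

```text
[[-294. -586.    0.]
 [ 685. -693.    0.]
 [1249.  154.    0.]
 [-275.  865.    0.]
 [-829.  -60.    0.]]
t 23.35 tcp [ 445.1 -360.9  119.1] toolx [-0.053 -0.999 -0.   ] tooly [-0.999  0.053  0.   ] F [-0.23  0.37  0.52] w 74.7
458.8,-54,120 -> tool mm [-307.2    2.7   -0.8]
```

View pics/sc5.png

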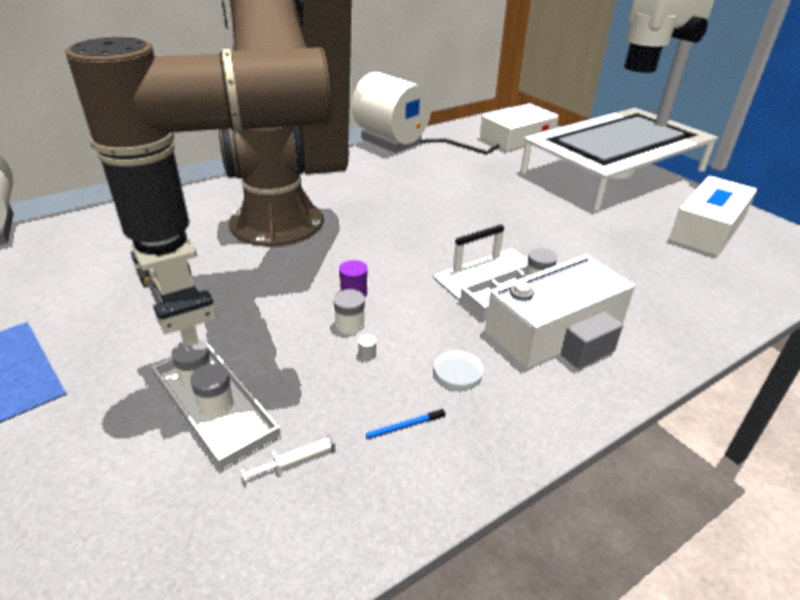

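No other pot is visible, only C at about (349,312) in this view. I'll weigh C with more samples.

step_arm([
  {"delta_pos": [-0.0384,0.0003,0],"rot": [0,0,0],"fingers": 85},
  {"delta_pos": [-0.0384,0.0003,0],"rot": [0,0,0],"fingers": 85},
  {"delta_pos": [-0.0384,0.0003,0],"rot": [0,0,0],"fingers": 85},
  {"delta_pos": [-0.0384,0.0003,0],"rot": [0,0,0],"fingers": 85},
  {"delta_pos": [-0.0384,0.0003,0],"rot": [0,0,0],"fingers": 85},
])

```text
clock: 23.85
tcp_pos: [453.2, -167.7, 119.3]
orientation: [0.0, -0.688, 0.725, -0.0]
contact_force: [1.6, 0.4, 0.5]
gripper_width: 74.7
gripper_force: 0.0
```

step_arm([
  {"delta_pos": [-0.0384,0.0003,0],"rot": [0,0,0],"fingers": 85},
  {"delta_pos": [-0.0384,0.0003,0],"rot": [0,0,0],"fingers": 85},
  {"delta_pos": [-0.0384,0.0003,0],"rot": [0,0,0],"fingers": 85},
  {"delta_pos": [0,0,0],"rot": [0,0,0],"fingers": 85},
  {"delta_pos": [0,0,0],"rot": [0,0,0],"fingers": 85},
])

```text
clock: 24.35
tcp_pos: [458.3, -53.1, 119.3]
orientation: [0.0, -0.69, 0.724, -0.0]
contact_force: [-0.5, -0.3, 0.2]
gripper_width: 74.8
gripper_force: 0.0
```

```bash
python3 go.py 459,-54,39; python3 - <<'E'
from ov2 import *
d=cam('scene')
f=overlay(d,(561,292,-.043),[(458.8,-53.9)],4)
u,v=(proj(d,[[458.8,-53.9,33]])[0]*4).astype(int)
t=cam('top');g=overlay(t,(561,292,-.043),[(458.8,-53.9)],2)
cv2.imwrite('pics/s6.png',np.hstack([f[v-190:v+190,u-200:u+200],g[260:640,60:460]]))
E
```

```text
t 24.35 tcp [458.3 -53.1 119.3] toolx [-0.049 -0.999 -0.   ] tooly [-0.999  0.049 -0.   ] F [-0.49 -0.28  0.16] w 74.8
459,-54,39 -> tool mm [ 0.9 -0.7 80.3]
```

View pics/s6.png

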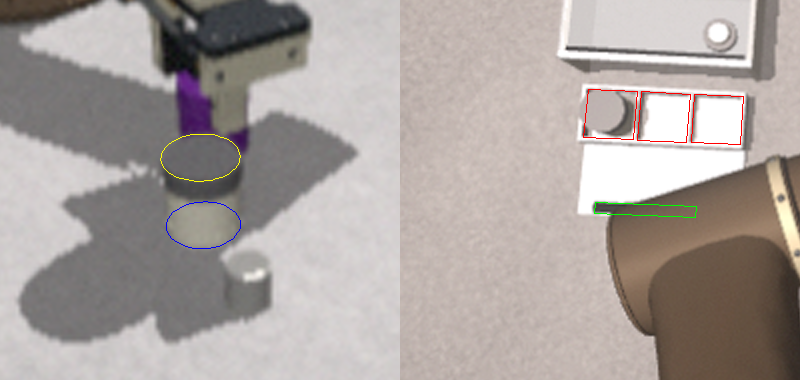

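C sits within the predicted circles, and pot B is well centred in the left pocket. Gripping C.

step_arm([
  {"delta_pos": [0.001,-0.001,0.03],"rot": [0,0,0],"fingers": 85},
  {"delta_pos": [0,0,0.025],"rot": [0,0,0],"fingers": 85},
  {"delta_pos": [0,0,0.02],"rot": [0,0,0],"fingers": 85},
  {"delta_pos": [0,0,0.005],"rot": [0,0,0],"fingers": 85},
  {"delta_pos": [0,0,0],"rot": [0,0,0],"fingers": 50},
])

```text
clock: 24.95
tcp_pos: [458.6, -56.0, 38.7]
orientation: [-0.001, -0.689, 0.725, 0.0]
contact_force: [0.1, 0.5, -0.5]
gripper_width: 70.7
gripper_force: 0.0
```

step_arm([
  {"delta_pos": [0,0,0],"rot": [0,0,0],"fingers": 50},
  {"delta_pos": [0,0,0],"rot": [0,0,0],"fingers": 50},
  {"delta_pos": [0,0,0],"rot": [0,0,0],"fingers": 50},
  {"delta_pos": [0,0,0],"rot": [0,0,0],"fingers": 50},
])

```text
clock: 25.35
tcp_pos: [459.5, -55.2, 40.0]
orientation: [0.0, -0.689, 0.725, -0.0]
contact_force: [-2.2, -3.2, 7.2]
gripper_width: 59.5
gripper_force: 30.0
```

step_arm([
  {"delta_pos": [0,0,-0.01],"rot": [0,0,0],"fingers": 50},
  {"delta_pos": [0,0,-0.02],"rot": [0,0,0],"fingers": 50},
  {"delta_pos": [0,0,-0.02],"rot": [0,0,0],"fingers": 50},
  {"delta_pos": [0,0,-0.008],"rot": [0,0,0],"fingers": 50},
  {"delta_pos": [0,0,0],"rot": [0,0,0],"fingers": 50},
])

```text
clock: 25.85
tcp_pos: [459.9, -54.6, 98.4]
orientation: [0.001, -0.689, 0.725, -0.001]
contact_force: [0.0, -0.2, -3.7]
gripper_width: 59.7
gripper_force: 30.0
```

step_arm([
  {"delta_pos": [0,0,0],"rot": [0,0,0],"fingers": 50},
  {"delta_pos": [0,0,0],"rot": [0,0,0],"fingers": 50},
])

```text
clock: 26.05
tcp_pos: [458.4, -55.1, 96.3]
orientation: [-0.001, -0.689, 0.725, 0.0]
contact_force: [0.6, 0.6, -3.4]
gripper_width: 59.2
gripper_force: 30.0
```

step_arm([
  {"delta_pos": [0,0,0],"rot": [0,0,0],"fingers": 50},
])

```text
clock: 26.15
tcp_pos: [458.5, -55.1, 96.3]
orientation: [-0.001, -0.689, 0.725, 0.0]
contact_force: [0.3, -0.6, -3.5]
gripper_width: 59.3
gripper_force: 30.0
```

step_arm([
  {"delta_pos": [0,0,0],"rot": [0,0,0],"fingers": 50},
])

```text
clock: 26.25
tcp_pos: [458.8, -55.1, 96.5]
orientation: [-0.001, -0.689, 0.725, 0.0]
contact_force: [-0.1, -0.6, -2.7]
gripper_width: 59.5
gripper_force: 30.0
```

```bash
python3 - <<'E'
from h import *
for i in range(8):
    optics.read_camera('top');s=monitor.read_state();print(s['contact_force'].round(2),s['wrist_torque'].round(3))
E
python3 go.py 561,292,97
```

```text
[-0.34  0.25 -3.23] [0.019 0.053 0.016]
[ 0.09 -0.41 -3.27] [ 0.008  0.108 -0.01 ]
[-0.06  0.47 -3.71] [-0.019  0.094 -0.005]
[-0.54 -0.32 -3.06] [-0.028  0.107  0.   ]
[-0.93 -0.39 -3.17] [-0.032  0.136 -0.003]
[-0.33 -0.47 -3.47] [-0.005  0.056  0.037]
[-0.03 -0.16 -4.48] [0.052 0.064 0.037]
[ 0.73 -0.25 -3.28] [ 0.031  0.078 -0.001]
t 26.65 tcp [459.1 -55.   97.2] toolx [-0.05  -0.999 -0.   ] tooly [-0.999  0.05  -0.   ] F [ 0.73 -0.25 -3.28] w 59.0
561,292,97 -> tool mm [-3.517e+02 -8.440e+01  2.000e-01]
```

C is heavy (about 3.3 N). It goes to the middle pocket.

step_arm([
  {"delta_pos": [-0.039,-0.0094,0],"rot": [0,0,0],"fingers": 50},
  {"delta_pos": [-0.039,-0.0094,0],"rot": [0,0,0],"fingers": 50},
  {"delta_pos": [-0.039,-0.0094,0],"rot": [0,0,0],"fingers": 50},
  {"delta_pos": [-0.039,-0.0094,0],"rot": [0,0,0],"fingers": 50},
  {"delta_pos": [-0.039,-0.0094,0],"rot": [0,0,0],"fingers": 50},
])

```text
clock: 27.15
tcp_pos: [516.1, 139.0, 97.2]
orientation: [0.0, -0.689, 0.725, -0.0]
contact_force: [1.4, 0.4, -2.2]
gripper_width: 59.4
gripper_force: 30.0
```

step_arm([
  {"delta_pos": [-0.039,-0.0094,0],"rot": [0,0,0],"fingers": 50},
  {"delta_pos": [-0.039,-0.0094,0],"rot": [0,0,0],"fingers": 50},
  {"delta_pos": [-0.039,-0.0094,0],"rot": [0,0,0],"fingers": 50},
  {"delta_pos": [-0.039,-0.0094,0],"rot": [0,0,0],"fingers": 50},
  {"delta_pos": [0,0,0],"rot": [0,0,0],"fingers": 50},
])

```text
clock: 27.65
tcp_pos: [562.8, 296.0, 96.7]
orientation: [0.001, -0.69, 0.723, -0.0]
contact_force: [-0.7, -1.4, -2.3]
gripper_width: 59.5
gripper_force: 30.0
```

step_arm([
  {"delta_pos": [0,0,0],"rot": [0,0,0],"fingers": 50},
  {"delta_pos": [0,0,0],"rot": [0,0,0],"fingers": 50},
  {"delta_pos": [0,0,0],"rot": [0,0,0],"fingers": 50},
])

```text
clock: 27.95
tcp_pos: [560.9, 290.3, 97.2]
orientation: [-0.0, -0.689, 0.725, 0.0]
contact_force: [0.8, 0.5, -2.8]
gripper_width: 59.2
gripper_force: 30.0
```

```bash
python3 go.py 561,291.5,55; python3 - <<'E'
from h import *
s0=cv2.imread('pics/scene0.png');t0=cv2.imread('pics/top0.png')
d=cam('scene')
E=np.array(d['extrinsics']);print('scene cam at',(-E[:3,:3].T@E[:3,3]).round())
tp=s0[198:230,168:197]
for sc in(.75,.9,1,1.15):
    r=cv2.matchTemplate(s0,cv2.resize(tp,None,fx=sc,fy=sc),cv2.TM_CCOEFF_NORMED)
    for _ in range(8):
        _,m,_,p=cv2.minMaxLoc(r)
        c=(p[0]+tp.shape[1]*sc/2,p[1]+tp.shape[0]*sc/2);print(sc,round(m,2),np.round(c),end='; ')
        cv2.circle(r,p,12,-1,-1)
    print()
t=cam('top');print('top corners',back(t,[[0,0],[511,0],[0,383],[511,383]],0).round())
E
```

```text
t 27.95 tcp [560.9 290.3  97.2] toolx [-0.051 -0.999  0.   ] tooly [-0.999  0.051  0.   ] F [ 0.75  0.46 -2.83] w 59.2
561,291.5,55 -> tool mm [-1.2 -0.1 42.2]
scene cam at [1264. -500.  747.]
0.75 0.75 [262. 185.]; 0.75 0.69 [224. 200.]; 0.75 0.69 [185. 214.]; 0.75 0.66 [278. 203.]; 0.75 0.63 [316. 167.]; 0.75 0.62 [226. 180.]; 0.75 0.59 [387. 217.]; 0.75 0.58 [444.  16.]; 
0.9 0.9 [183. 214.]; 0.9 0.85 [223. 200.]; 0.9 0.84 [262. 185.]; 0.9 0.81 [277. 203.]; 0.9 0.7 [226. 179.]; 0.9 0.64 [317. 167.]; 0.9 0.61 [411.  34.]; 0.9 0.59 [441.  19.]; 
1 1.0 [182. 214.]; 1 0.79 [276. 203.]; 1 0.77 [262. 185.]; 1 0.75 [224. 200.]; 1 0.65 [226. 180.]; 1 0.64 [440.  20.]; 1 0.61 [318. 167.]; 1 0.6 [410.  35.]; 
1.15 0.86 [183. 213.]; 1.15 0.67 [441.  20.]; 1.15 0.62 [225. 181.]; 1.15 0.6 [411.  36.]; 1.15 0.57 [263. 184.]; 1.15 0.56 [278. 203.]; 1.15 0.54 [224. 200.]; 1.15 0.54 [318. 166.]; 
top corners [[1141.  808.    0.]
 [1160. -757.    0.]
 [  46.  701.    0.]
 [  44. -656.    0.]]
```

Only four pots are present, and B and C clearly weigh heavy while A and D weigh light. I'll lower C into the middle pocket.

step_arm([
  {"delta_pos": [-0.001,0,0.014],"rot": [0,0,0],"fingers": 50},
  {"delta_pos": [0,0,0.01],"rot": [0,0,0],"fingers": 50},
  {"delta_pos": [0,0,0.01],"rot": [0,0,0],"fingers": 50},
  {"delta_pos": [0,0,0.006],"rot": [0,0,0],"fingers": 50},
  {"delta_pos": [0,0,0],"rot": [0,0,0],"fingers": 50},
])

```text
clock: 28.55
tcp_pos: [560.5, 291.7, 55.5]
orientation: [-0.001, -0.689, 0.725, 0.0]
contact_force: [-0.7, -0.4, -2.8]
gripper_width: 59.3
gripper_force: 30.0
```

step_arm([
  {"delta_pos": [0,0,0.002],"rot": [0,0,0],"fingers": 50},
  {"delta_pos": [0,0,0],"rot": [0,0,0],"fingers": 50},
])

```text
clock: 28.75
tcp_pos: [561.3, 292.4, 55.2]
orientation: [0.0, -0.689, 0.725, -0.0]
contact_force: [-0.2, -0.1, -3.2]
gripper_width: 59.7
gripper_force: 30.0
```

step_arm([
  {"delta_pos": [0,0,0.002],"rot": [0,0,0],"fingers": 50},
  {"delta_pos": [0,0,0],"rot": [0,0,0],"fingers": 50},
])

```text
clock: 28.95
tcp_pos: [561.9, 292.4, 54.3]
orientation: [0.001, -0.689, 0.724, -0.0]
contact_force: [-0.9, -1.7, 2.5]
gripper_width: 59.3
gripper_force: 30.0
```

step_arm([
  {"delta_pos": [0,0,0],"rot": [0,0,0],"fingers": 76},
  {"delta_pos": [0,0,0],"rot": [0,0,0],"fingers": 76},
  {"delta_pos": [0,0,0],"rot": [0,0,0],"fingers": 76},
  {"delta_pos": [0,0,-0.02],"rot": [0,0,0],"fingers": 76},
  {"delta_pos": [0,0,-0.035],"rot": [0,0,0],"fingers": 76},
])

```text
clock: 29.45
tcp_pos: [559.7, 291.3, 106.1]
orientation: [-0.003, -0.689, 0.725, 0.0]
contact_force: [0.6, 0.3, 0.7]
gripper_width: 66.5
gripper_force: 0.0
```

step_arm([
  {"delta_pos": [0,0,-0.045],"rot": [0,0,0],"fingers": 76},
  {"delta_pos": [0.001,0.04,0],"rot": [0,0,0],"fingers": 76},
  {"delta_pos": [0.001,0.04,0],"rot": [0,0,0],"fingers": 76},
  {"delta_pos": [0.001,0.04,0],"rot": [0,0,0],"fingers": 76},
  {"delta_pos": [0,0.01,0],"rot": [0,0,0],"fingers": 76},
])

```text
clock: 29.95
tcp_pos: [428.2, 295.3, 153.5]
orientation: [0.0, -0.69, 0.724, 0.0]
contact_force: [-0.5, 0.2, 0.6]
gripper_width: 66.3
gripper_force: 0.0
```

step_arm([
  {"delta_pos": [0,0,0],"rot": [0,0,0],"fingers": 76},
  {"delta_pos": [0,0,0],"rot": [0,0,0],"fingers": 76},
])

```text
clock: 30.15
tcp_pos: [431.8, 296.4, 153.6]
orientation: [0.001, -0.69, 0.724, -0.0]
contact_force: [0.1, 0.0, -0.3]
gripper_width: 66.6
gripper_force: 0.0
```

```bash
python3 go.py 431,296,64; python3 - <<'E'
from h import *
d=cam('scene','sx');t=cam('top','tx')
print(back(d,[[455,150],[390,120],[330,90],[245,90]],0).round())
E
```

```text
t 30.15 tcp [431.8 296.4 153.6] toolx [-0.049 -0.999 -0.001] tooly [-0.999  0.049 -0.001] F [ 0.06  0.04 -0.31] w 66.6
431,296,64 -> tool mm [ 0.5  0.8 89.6]
[[ 643.  902.    0.]
 [ 324.  895.    0.]
 [ -81.  908.    0.]
 [-312.  528.    0.]]
```

```bash
python3 - <<'E'
from h import *
t=cv2.imread('pics/tx.png');s=cv2.imread('pics/sx.png')
g=lambda x:cv2.convertScaleAbs(x,alpha=1.7)
a=cv2.resize(g(t[100:,:]),(800,444))[0:444]
b=g(s)[130:250,90:410];b=cv2.resize(b,(416,156),interpolation=cv2.INTER_CUBIC)
c=g(t)[110:230,90:410];c=cv2.resize(c,(384,156),interpolation=cv2.INTER_CUBIC)
cv2.imwrite('pics/last.png',np.vstack([a,np.hstack([b,c])]))
E
```

```text
(no output)
```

View pics/last.png

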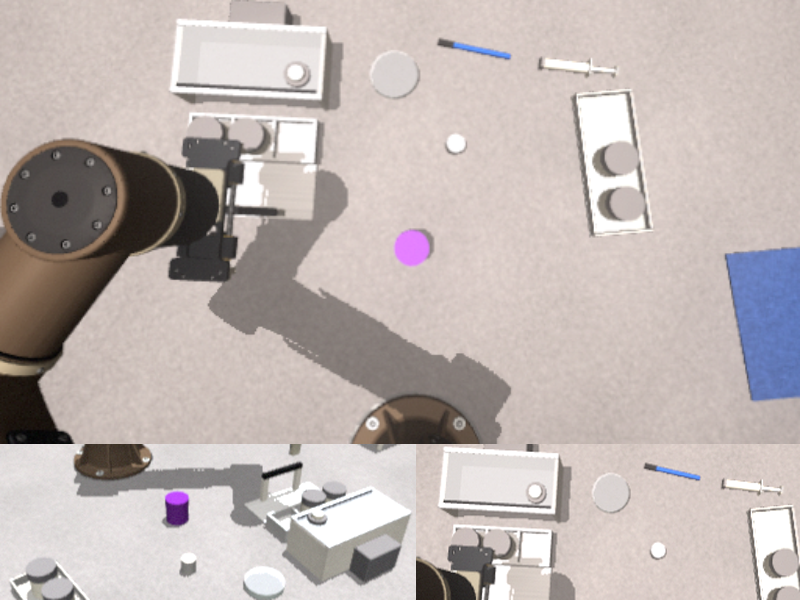

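All four pots are sorted: two in pockets and two in the tray. Only the purple decoy and the small white object remain on the bench. Next I grip the handle and push home.

step_arm([
  {"delta_pos": [0,0,0.03],"rot": [0,0,0],"fingers": 76},
  {"delta_pos": [0,0,0.03],"rot": [0,0,0],"fingers": 76},
  {"delta_pos": [0,0,0.029],"rot": [0,0,0],"fingers": 76},
  {"delta_pos": [0,0,0],"rot": [0,0,0],"fingers": 0},
  {"delta_pos": [0,0,0],"rot": [0,0,0],"fingers": 0},
])

```text
clock: 30.75
tcp_pos: [431.9, 295.6, 64.0]
orientation: [-0.001, -0.689, 0.725, -0.0]
contact_force: [0.8, 0.3, 0.6]
gripper_width: 55.6
gripper_force: 0.0
```

step_arm([
  {"delta_pos": [0,0,0],"rot": [0,0,0],"fingers": 0},
  {"delta_pos": [0,0,0],"rot": [0,0,0],"fingers": 0},
  {"delta_pos": [0,0,0],"rot": [0,0,0],"fingers": 0},
  {"delta_pos": [0,0,0],"rot": [0,0,0],"fingers": 0},
  {"delta_pos": [0,0,0],"rot": [0,0,0],"fingers": 0},
])

```text
clock: 31.25
tcp_pos: [431.3, 296.0, 64.6]
orientation: [0.0, -0.689, 0.725, 0.0]
contact_force: [-0.3, -0.2, 0.5]
gripper_width: 16.5
gripper_force: 0.0
```

step_arm([
  {"delta_pos": [0,0,0],"rot": [0,0,0],"fingers": 0},
  {"delta_pos": [0,0,0],"rot": [0,0,0],"fingers": 0},
])

```text
clock: 31.45
tcp_pos: [431.4, 296.0, 64.6]
orientation: [0.0, -0.689, 0.724, -0.0]
contact_force: [-1.3, -0.7, 5.1]
gripper_width: 13.8
gripper_force: 30.0
```

```bash
python3 go.py 554.8,290.6,64
```

```text
t 31.45 tcp [431.4 296.   64.6] toolx [-0.05  -0.999 -0.   ] tooly [-0.999  0.05  -0.   ] F [-1.27 -0.69  5.11] w 13.8
554.8,290.6,64 -> tool mm [  -0.7 -123.5    0.6]
```

step_arm([
  {"delta_pos": [0,-0.004,0],"rot": [0,0,0],"fingers": 0},
  {"delta_pos": [0,-0.008,0],"rot": [0,0,0],"fingers": 0},
  {"delta_pos": [0,-0.012,0],"rot": [0,0,0],"fingers": 0},
  {"delta_pos": [0,-0.012,0],"rot": [0,0,0],"fingers": 0},
  {"delta_pos": [0,-0.012,0],"rot": [0,0,0],"fingers": 0},
])

```text
clock: 31.95
tcp_pos: [479.9, 293.8, 64.6]
orientation: [0.0, -0.689, 0.724, 0.0]
contact_force: [-2.6, 0.5, 5.2]
gripper_width: 14.1
gripper_force: 30.0
```

step_arm([
  {"delta_pos": [0,-0.012,0],"rot": [0,0,0],"fingers": 0},
  {"delta_pos": [0,-0.012,0],"rot": [0,0,0],"fingers": 0},
  {"delta_pos": [0,-0.012,0],"rot": [0,0,0],"fingers": 0},
  {"delta_pos": [0,-0.012,0],"rot": [0,0,0],"fingers": 0},
  {"delta_pos": [0,-0.012,0],"rot": [0,0,0],"fingers": 0},
])

```text
clock: 32.45
tcp_pos: [540.0, 291.0, 64.6]
orientation: [0.001, -0.689, 0.724, 0.0]
contact_force: [-2.0, 1.0, 4.8]
gripper_width: 14.0
gripper_force: 30.0
```

step_arm([
  {"delta_pos": [0,-0.007,0],"rot": [0,0,0],"fingers": 0},
  {"delta_pos": [0,-0.004,0],"rot": [0,0,0],"fingers": 0},
  {"delta_pos": [0,-0.003,0],"rot": [0,0,0],"fingers": 0},
])

```text
clock: 32.75
tcp_pos: [554.0, 290.3, 64.6]
orientation: [0.001, -0.689, 0.725, 0.0]
contact_force: [-2.0, 1.6, 5.7]
gripper_width: 13.7
gripper_force: 30.0
```

step_arm([
  {"delta_pos": [0,-0.003,0],"rot": [0,0,0],"fingers": 0},
  {"delta_pos": [0,0,0],"rot": [0,0,0],"fingers": 0},
])

```text
clock: 32.95
tcp_pos: [555.0, 290.2, 64.6]
orientation: [-0.0, -0.689, 0.725, 0.001]
contact_force: [-9.4, 4.6, 9.7]
gripper_width: 13.8
gripper_force: 30.0
```

step_arm([
  {"delta_pos": [0,-0.003,0],"rot": [0,0,0],"fingers": 0},
  {"delta_pos": [0,0,0],"rot": [0,0,0],"fingers": 0},
])

```text
clock: 33.15
tcp_pos: [555.0, 290.1, 64.5]
orientation: [-0.002, -0.689, 0.725, 0.002]
contact_force: [-23.3, 7.6, 17.8]
gripper_width: 13.7
gripper_force: 30.0
```

step_arm([
  {"delta_pos": [0,0,0],"rot": [0,0,0],"fingers": 0},
])

```text
clock: 33.25
tcp_pos: [555.0, 290.1, 64.5]
orientation: [-0.002, -0.689, 0.725, 0.002]
contact_force: [-23.5, 7.9, 17.8]
gripper_width: 13.4
gripper_force: 30.0
```

The carriage is home against its stop (x=555, −23 N). I'll relax, release, rise, shut the fingers and move over the button.

step_arm([
  {"delta_pos": [0,0.003,0],"rot": [0,0,0],"fingers": 0},
  {"delta_pos": [0,0,0],"rot": [0,0,0],"fingers": 40},
  {"delta_pos": [0,0,0],"rot": [0,0,0],"fingers": 40},
  {"delta_pos": [0,0,0],"rot": [0,0,0],"fingers": 40},
  {"delta_pos": [0,0,-0.02],"rot": [0,0,0],"fingers": 40},
])

```text
clock: 33.75
tcp_pos: [554.7, 288.0, 81.3]
orientation: [-0.003, -0.689, 0.725, 0.0]
contact_force: [0.6, -0.1, -0.8]
gripper_width: 34.2
gripper_force: 0.0
```

step_arm([
  {"delta_pos": [0,0,-0.04],"rot": [0,0,0],"fingers": 40},
  {"delta_pos": [0,0,-0.035],"rot": [0,0,0],"fingers": 0},
  {"delta_pos": [0.0194,-0.0284,0],"rot": [0,0,0],"fingers": 0},
  {"delta_pos": [0.0194,-0.0284,0],"rot": [0,0,0],"fingers": 0},
  {"delta_pos": [0.0194,-0.0284,0],"rot": [0,0,0],"fingers": 0},
])

```text
clock: 34.25
tcp_pos: [639.3, 226.4, 159.4]
orientation: [0.0, -0.689, 0.724, -0.0]
contact_force: [0.2, 0.4, -0.3]
gripper_width: 8.5
gripper_force: 0.0
```

step_arm([
  {"delta_pos": [0.0194,-0.0284,0],"rot": [0,0,0],"fingers": 0},
  {"delta_pos": [0,0,0],"rot": [0,0,0],"fingers": 0},
  {"delta_pos": [0,0,0],"rot": [0,0,0],"fingers": 0},
])

```text
clock: 34.55
tcp_pos: [666.0, 205.2, 158.1]
orientation: [-0.001, -0.688, 0.725, 0.0]
contact_force: [-0.2, 0.3, -0.6]
gripper_width: 0.4
gripper_force: 0.0
```

```bash
python3 go.py 664.5,207,125; python3 - <<'E'
from h import *
# compare button position between both start pictures (bright blob in scene0 near button)
s0=cv2.imread('pics/scene0.png');d=cam('scene');t=cam('top')
for z in(100,105,110,115,120):
    P=back(t,np.array([[357,175]])/[4,3.4285]+[99.6,94.6],z);print(z,P.round(1),proj(d,P).round(1))
g=cv2.cvtColor(s0,cv2.COLOR_BGR2GRAY);print(g[176:196,326:344])
E
```

```text
t 34.55 tcp [666.  205.2 158.1] toolx [-0.052 -0.999  0.001] tooly [-0.999  0.052  0.001] F [-0.2   0.33 -0.64] w 0.4
664.5,207,125 -> tool mm [-1.8  1.5 33.1]
100 [[667.3 209.2 100. ]] [[336.  188.2]]
105 [[665.9 208.2 105. ]] [[335.7 186.7]]
110 [[664.6 207.3 110. ]] [[335.4 185.2]]
115 [[663.3 206.4 115. ]] [[335.1 183.7]]
120 [[662.  205.4 120. ]] [[334.8 182.1]]
[[130 133 134 136 138 148 117  92  92  99 108 135 178 195 194 195 190 163]
 [134 138 151 153 167 173 140 106 122 130 156 173 190 190 175 159 143 101]
 [150 164 175 179 189 173 163 157 168 170 187 187 164 145 120  98  82  72]
 [174 163 165 179 192 175 180 192 191 167 160 142  99  70  75 100 110 113]
 [173 153 165 179 194 194 196 196 194 168 141 100  78  98 112 134 150 153]
 [179 176 187 177 185 196 195 197 196 193 176 155 135 134 151 168 179 181]
 [188 168 160 144 168 193 197 197 196 196 196 192 180 160 177 191 194 195]
 [145 124 121 111 134 180 192 195 196 198 196 196 190 161 172 190 196 196]
 [ 75 103 112  92  97 141 168 184 190 193 189 185 170 134 145 174 193 196]
 [ 68  98 111  79  84 102 124 150 155 161 157 147 128 116 123 157 192 197]
 [ 74  78 108  97  95  90 101 108 111 115 113 107 101 114 119 143 190 196]
 [ 99  56  91 103 107 101  89  95  99  97  96 102 107 114 115 124 188 197]
 [121  61  58  79  96 105  92 100 102  99 100 106 112 103  96 134 189 195]
 [161 103  55  50  64  80  83  94  95  95  96  96  90  74  82 165 185 181]
 [190 159 104  67  55  55  54  66  66  68  67  64  55  55  95 166 169 165]
 [197 189 164 143 105  81  69  65  60  61  55  60  64  83 131 158 160 159]
 [196 197 193 189 165 153 143 121 106 106  91 116 119 130 152 159 158 158]
 [197 197 196 192 194 190 181 156 149 149 136 152 155 157 158 157 158 158]
 [195 194 193 187 187 179 170 159 163 165 160 159 160 159 159 157 160 162]
 [181 186 180 171 169 162 158 158 161 166 165 162 160 160 160 164 172 169]]
```

The button top is at about z≈117, position (663,206). Creeping down.

step_arm([
  {"delta_pos": [-0.001,0.002,0.015],"rot": [0,0,0],"fingers": 0},
  {"delta_pos": [0,0,0.012],"rot": [0,0,0],"fingers": 0},
  {"delta_pos": [0,0,0.005],"rot": [0,0,0],"fingers": 0},
  {"delta_pos": [0,0,0],"rot": [0,0,0],"fingers": 0},
])

```text
clock: 35.05
tcp_pos: [662.9, 207.6, 126.1]
orientation: [-0.001, -0.689, 0.724, 0.0]
contact_force: [0.3, 0.3, 0.3]
gripper_width: 0.4
gripper_force: 0.0
```

step_arm([
  {"delta_pos": [0,0,0.003],"rot": [0,0,0],"fingers": 0},
  {"delta_pos": [0,0,0.003],"rot": [0,0,0],"fingers": 0},
])

```text
clock: 35.25
tcp_pos: [664.1, 207.7, 121.6]
orientation: [0.001, -0.689, 0.724, -0.0]
contact_force: [0.3, 0.2, 0.0]
gripper_width: 0.7
gripper_force: 0.0
```

step_arm([
  {"delta_pos": [0,0,0.003],"rot": [0,0,0],"fingers": 0},
  {"delta_pos": [0,0,0],"rot": [0,0,0],"fingers": 0},
])

```text
clock: 35.45
tcp_pos: [664.0, 207.6, 118.3]
orientation: [0.0, -0.689, 0.725, -0.0]
contact_force: [0.3, -0.0, 2.4]
gripper_width: 0.6
gripper_force: 1.3
```

step_arm([
  {"delta_pos": [0,0,0.002],"rot": [0,0,0],"fingers": 0},
  {"delta_pos": [0,0,0],"rot": [0,0,0],"fingers": 0},
])

```text
clock: 35.65
tcp_pos: [664.0, 207.6, 116.5]
orientation: [0.0, -0.689, 0.725, -0.0]
contact_force: [-1.3, 1.4, 3.1]
gripper_width: 0.6
gripper_force: 1.8
```

Contact. Pressing on to the bottom stop.

step_arm([
  {"delta_pos": [0,0,0.002],"rot": [0,0,0],"fingers": 0},
  {"delta_pos": [0,0,0.002],"rot": [0,0,0],"fingers": 0},
])

```text
clock: 35.85
tcp_pos: [664.1, 207.7, 114.0]
orientation: [0.001, -0.689, 0.724, -0.0]
contact_force: [-8.8, 0.7, 23.1]
gripper_width: 0.1
gripper_force: 11.3
```

step_arm([
  {"delta_pos": [0,0,0.002],"rot": [0,0,0],"fingers": 0},
  {"delta_pos": [0,0,0],"rot": [0,0,0],"fingers": 0},
])

```text
clock: 36.05
tcp_pos: [664.2, 207.7, 114.0]
orientation: [0.001, -0.69, 0.724, -0.001]
contact_force: [-9.1, 0.1, 23.3]
gripper_width: 0.6
gripper_force: 11.8
```

step_arm([
  {"delta_pos": [0,0,0.001],"rot": [0,0,0],"fingers": 0},
  {"delta_pos": [0,0,0],"rot": [0,0,0],"fingers": 0},
])

```text
clock: 36.25
tcp_pos: [664.2, 207.7, 113.8]
orientation: [0.001, -0.69, 0.724, -0.001]
contact_force: [-11.3, 0.7, 29.4]
gripper_width: 0.5
gripper_force: 14.2
```

step_arm([
  {"delta_pos": [0,0,-0.02],"rot": [0,0,0],"fingers": 0},
  {"delta_pos": [0,0,-0.04],"rot": [0,0,0],"fingers": 0},
  {"delta_pos": [0,0,-0.04],"rot": [0,0,0],"fingers": 0},
])

```text
clock: 36.55
tcp_pos: [662.9, 206.9, 209.0]
orientation: [-0.001, -0.689, 0.725, 0.0]
contact_force: [0.6, 0.7, 0.1]
gripper_width: 0.8
gripper_force: 0.0
```

step_arm([
  {"delta_pos": [0.045,0,0],"rot": [0,0,0],"fingers": 0},
  {"delta_pos": [0.045,0,0],"rot": [0,0,0],"fingers": 0},
  {"delta_pos": [0.045,0,0],"rot": [0,0,0],"fingers": 0},
  {"delta_pos": [0.045,0,0],"rot": [0,0,0],"fingers": 0},
  {"delta_pos": [0.045,0,0],"rot": [0,0,0],"fingers": 0},
])

```text
clock: 37.05
tcp_pos: [651.7, -19.0, 208.6]
orientation: [-0.0, -0.689, 0.725, 0.0]
contact_force: [1.0, 0.2, 1.0]
gripper_width: 0.5
gripper_force: 0.0
```

step_arm([
  {"delta_pos": [0,0,0],"rot": [0,0,0],"fingers": 0},
  {"delta_pos": [0,0,0],"rot": [0,0,0],"fingers": 0},
])

```text
clock: 37.25
tcp_pos: [652.0, -18.7, 208.6]
orientation: [-0.0, -0.688, 0.725, 0.0]
contact_force: [-0.4, -0.7, 0.3]
gripper_width: 0.2
gripper_force: 0.0
```

```bash
python3 - <<'E'
from h import *
t=cam('top','fin');g=t['frame'].max(2).astype(int)
for nm,im in(('start',cv2.imread('pics/top0.png').max(2)),('now',g)):
    r=im[165:215,125:190]<45;v,u=np.nonzero(r);print(nm,len(v),back(t,[[u.mean()+125,v.mean()+165]],88).round(1) if len(v) else None)
# tilt check inside the cabinet: pot caps expected at
for y in(366,292): print(proj(t,[[561+125*.999+(0 if y<300 else 3),y-5.4,80]]).round(1))
for P in((525,-354,71),(445,-361,71)):
    u,v=proj(t,[P])[0].round().astype(int);print('tray',u,v,g[v-2:v+3,u-2:u+3].mean())
s=monitor.read_state();print(s['clock'],s['contact_force'].round(1),s['tcp_pos'].round())
E
```

```text
start 12 [[529.9 334.8  88. ]]
now 0 None
[[134.4 139.4]]
[[161.8 140.7]]
tray 398 201 156.76
tray 402 231 155.76
37.3 [-0.3  0.2  0.3] [652. -18. 209.]
```

```bash
python3 - <<'E'
from h import *
t=cam('top')
for nm in('top0','top1','fin'):
    im=cv2.imread(f'pics/{nm}.png').max(2)
    for th in(65,85):
        r=im[168:215,128:190]<th;v,u=np.nonzero(r);print(nm,th,len(v),back(t,[[u.mean()+128,v.mean()+168]],88).round(1) if len(v) else None)
E
```

```text
top0 65 255 [[531.6 296.4  88. ]]
top0 85 340 [[538.6 288.1  88. ]]
top1 65 406 [[527.  229.2  88. ]]
top1 85 722 [[520.5 241.5  88. ]]
fin 65 0 None
fin 85 26 [[596.7 210.7  88. ]]
```

```bash
python3 - <<'E'
from h import *
t=cam('top');c=cam('scene')
im=cv2.imread('pics/fin.png');u,v=proj(t,[[555,294,92]])[0].round().astype(int);print(u,v)
print(im.max(2)[v-12:v+13:2,u-30:u+31:4])
f=c['frame'].max(2);E=[[548+7,294-65-.5,92],[555,294,92],[557.5,359,92]]
for P in E+[[535,294,92]]:
    u,v=proj(c,[P])[0].round().astype(int);print(u,v,f[v-4:v+5,u])
E
```

```text
156 188
[[103 103 105 105 104 103 104 105 105 103 102 101 101 100  94  86]
 [101 104 105 105 104 105 106 104 104 103 101 102 100  99  93  89]
 [101 104 106 105 105 103 104 104 104 102 103 102 100  99  95  89]
 [100 103 104 106 105 105 105 104 105 103 102 102 101 100  95  90]
 [ 99 102 105 105 105 105 104 105 105 102 103 102 102 101  96  91]
 [ 98 102 105 105 104 105 105 105 104 104 102 102 101 100  96  91]
 [ 99 104 106 104 105 105 106 104 104 103 104 102 103 101  96  92]
 [ 99 101 105 105 104 104 105 104 104 103 103 103 102 102  96  93]
 [ 99 102 105 106 106 105 106 104 104 104 103 103 102 101  98  93]
 [100 102 105 105 104 105 106 104 105 105 105 103 102 101  98  93]
 [ 99 102 106 106 105 105 105 105 104 105 103 103 102 101  98  94]
 [ 99 102 106 105 105 105 105 105 104 105 103 103 103 102  99  94]
 [ 99 103 105 105 105 105 104 104 105 104 103 103 103 103 100  95]]
315 171 [140 134 102  42  20  17  25  54  82]
330 165 [144 141 119  72  34  23  19  14  47]
345 159 [143 142 142 141 118  72  36  25  34]
326 162 [143 142 141 143 143 144 140 104  47]
```

The arm hides the handle in the top view, but the scene view shows it at the home position. Handing in.

```bash
python3 -c "
from workcell import finish_job
print(finish_job())"
```

```text
the job is handed in; nothing more can be done
None
```

I handed the job in with both heavy pots in carriage pockets, both light pots in the steel tray, the carriage pushed fully home and the start button pressed to its stop; the brief says three cores, but I could find only four pots and only two weighed heavy (about 3 N, against under 1 N), so a third cored pot may have been missed.

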